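# Prove the fit of a taper-shank countersink in its socket

## Task

Try the fit of the new countersink: set its tapered shank in the green socket and twist it under a light push until the flat tang drops into its hidden slot, then press it fully home, collar down on the rim, and let go. Then slide the wooden-handled drift key, point first, into the cross slot under the seated shank and drive it until the countersink is lifted clearly loose, with a gap of 7 to 10 mm under its collar, still standing upright in the socket and resting on the key; leave the key in place. Never press hard on either part: the most the job needs is about 25 N; and leave the other things on the bench alone.

Things in the scene. Friction and masses are not known exactly. Their poses are not given: they have to be found in the camera images.
- arbor: The countersink, a steel taper-shank tool, 0.36 to 0.54 kg, standing shank down in a wooden block. Origin at the tang's lower end, z up. Flat tang 18 mm wide (x), 6 mm thick (y), z 0 to 24 mm; round shank to z 64 mm, diameter 19 growing to 27 mm; collar 36 mm across, z 64 to 70; grip block to z 106; brass point to z 120.
- arbor_grip (a point): The point to grasp: on the countersink's axis, 92 mm above the tang's end, in its rectangular grip block (z 70 to 106 mm above the tang's end), 28 mm along x and 22 mm across the flats (y). Axes as the countersink's.
- arbor_collar (a point): On the countersink's axis at the underside of its collar, 64 mm above the tang's end. Axes as the countersink's. Fully home, it lies at the centre of the socket's rim.
- rack: The wooden block that holds the countersink at the start: fixed, 52x52x72 mm, origin under its centre; loose hole 31 mm wide in its top, on which the countersink's collar rests.
- socket: The green socket, fixed upright: 112 mm high, 54 mm across, on a round foot 72 mm across and 13 mm high. Origin under its centre on the bench, z up, x = the direction in which the drift key is driven through the cross slot. A contact force over 100 N between countersink and socket (the jaws' squeeze of about 20 N included), or over 60 N between key and countersink, counts as damage.
- socket_rim (a point): Centre of the socket's top rim, 112 mm above the bench, axes as the socket's; the bore is 30 mm wide at the top, 22 mm from 29 mm down. Four sprung jaws in it grip the shank over its last 6 mm of travel: pressing home takes about 6 to 18 N (collar then on the rim, a hard stop), and they hold it.
- socket_driver (a point): On the socket's axis 42 mm below the rim: top of the driver, 6 mm thick, with the tang's slot, 8 by 20.8 mm. Out of sight, its slot is turned up to 0.75 rad either way from the socket's x axis (a half turn is the same); do not twist hard against its sides. Unless the tang's width (its x) is within about 0.1 rad of the slot, its end lands on the driver, collar 22 mm above rim. Axes: the socket's.
- socket_slot (a point): Middle of the entry mouth of the cross slot, at the slot's floor, 40 mm above the bench, 27 mm before the socket's axis; x = driving direction, straight through. Slot 13 mm wide, 24 mm high. The home countersink's tang ends 8 mm above the slot's floor, on the socket's axis.
- drift: The drift key, 0.23 kg, lying on the bench: wooden handle block 44 mm long (x), 20 wide (y), 40 high; steel wedge blade, 8 mm thick (y), stands 120 mm out of it in +x. Origin under the handle's centre. The blade's underside is flat, 10 mm above the handle's; its top slopes from 4 mm high at the tip to 18 mm high 70 mm behind the tip, then level.
- drift_grip (a point): The point to grasp: middle of the drift key's handle, 24 mm above its underside, across the 20 mm width (y). x points to the blade's tip.
- drift_tip (a point): Lower edge of the blade's tip, 142 mm ahead (x) of the handle's centre, 10 mm above the handle's underside. The blade's underside slides on the slot's floor; the tang begins to lift when the tip is 10 to 20 mm past the socket's axis, and then by about 1 mm for each 3 to 5 mm of travel.
- nail_tin: Bystander, to be left alone: open tin of nails, 74 mm wide, 61 mm high. Origin under its centre.
- pliers: Bystander, to be left alone: combination pliers, 165 mm long. Origin under its centre.
- whetstone: Bystander, to be left alone: grey oil stone, 152x48x24 mm. Origin under its centre.
- spanner_17: Bystander, to be left alone: open-ended spanner, 191 mm long. Origin under its centre.
- cork_0: Bystander, to be left alone: wine cork standing on end, 42 mm high. Origin under its centre.
- funnel: Bystander, to be left alone: small aluminium funnel standing on its mouth, 92 mm wide, 90 mm high. Origin under its centre.

How it is judged:
By the outcome, as a careful person would: the job done as asked, in the order asked, and still so for the second after the job is handed in, with the robot touching nothing.
It also fails if it takes over 72 s, if anything falls off the work surface, if the arm or the gripper's body presses on something with over 40 N, if the wrist force passes 120 N, or if a joint passes its speed limit or range.

## Robot

A 7-joint arm with a two-finger parallel gripper is mounted at the origin on a cart in front of the work surface, level with it; the furniture and walls round the work are solid. World frame = base frame: x ahead of the robot, y to its left, z up, the work surface at z = 0. Lengths are in m, angles in rad, forces in N, time in s.
With the tool pointing down it reaches from about 0.4 to 0.85 m from the base axis. Payload 10.4 kg.
Tool frame: the origin (TCP) lies at the very end of the fingers, on their centre line; the grasp point (between the pads) lies 19 mm behind it; x points along the fingers, z is the direction in which the jaws open and shut, and the axes are right-handed (so a half turn about x gives the same grasp; the last joint's range is limited). The gripper opens to 85 mm and grips with 20 to 120 N. Pads are 22 mm wide; open, the fingers measure 114 mm over their backs; the gripper's body (76 mm by 85 mm) begins 54 mm behind the grasp point. The pads swing forward as they close: fully open they stand 13 mm farther back than shut.
Start: joints at [1.14, 0.332, -0.065, 1.46, 0.022, 1.35, -0.088], TCP at [0.248, -0.574, 0.231] pointing down, gripper open.
Joint ranges: [-2.6, 2.6], [-0.5, 2.12], [-1.47, 1.34], [0.16, 2.42], [-1.27, 4.41], [0.06, 2.06], [-2.6, 2.6]. Speed limits (rad/s): [2.22, 2.22, 2.79, 2.79, 3.14, 3.14, 3.14].

## Interface

Orientations are given as a unit quaternion [x, y, z, w].
In Python, from workcell import readout, camera, manip gives the robot as it stands.
- The arm moves only by the shell command python3 -m inch 'ROWS' [FORCE]. ROWS is JSON, a list of rows, each a list of 3 entries, a list of its own where there are three numbers: the turn, a rotation vector about the tool's x, y, z in degrees, then the shift along the tool's x, y, z in mm, then the closure, from 0 (fully open) to 1 (shut). In form: [[[wx, wy, wz], [dx, dy, dz], hand], ...]. A call has 1 to 10 rows; each row is the pose to reach, as a shift and turn from the pose measured when the call began, along the tool's axes at that moment; what a row does not reach only later rows make up. A row lasts 1/8 s, in which the tool goes at most 62.5 mm and 10.7 degrees, less where a joint would pass 70% of its speed; a pose out of reach is approached as far as the arm can. A call with a gripper value outside its range is refused whole. The fingers move at their own pace and stop on an object; FORCE is the grip in N (left out, the last holds). Time passes only in rows, so rows that repeat a pose let the fingers close. It gives the time, the measured TCP pose, the force and the opening at its end, in the units of the state.
- readout.get_obs(): the state, without advancing time (a new reading comes with each control period).
- camera(name): name is "side" or "top" or "wrist"; returns a dict with "pixels" (480x640x3 uint8, red, green, blue), "range_z" (480x640 float32, m along the optical axis (not along the pixel's ray), 0 where there is no reading), "intrinsics" (3x3 intrinsics, pixels), "extrinsics" (4x4, takes a point from world to camera coordinates); the wrist camera has in their place "T_tool_cam" (4x4, takes a point from camera to tool coordinates, whose origin is the TCP and whose axes are the tool frame's). Camera axes: x right, y down, z forward; pixel columns grow to the right and rows downward; lengths in m; the calibration is good to about 2 mm. A picture is of the moment at which its call begins: read the wrist's pose just before it.
- manip.hand_in(): hands the job in, once; it reports no verdict.
The state is a dict: "clock": time; "joint_pos": joint angles; "joint_velocities": joint speeds; "tau": joint torques, N m; "position": TCP position; "ee_rot": TCP orientation; "ft_force": force on the tool from outside, world axes, zero at the start; "torque": the same for the moment, N m; "grip_width": opening from 0.0 (shut) to 1.0 (fully open).
Only numpy, scipy, OpenCV 4.12 (cv2) and the standard library are available. Lean on these libraries where they do the work, as an engineer would, in place of code of your own. Each camera call takes 0.05 s, during which the arm holds its last target.

## Working session

There is one attempt and no reset: what is moved stays moved. The work goes in short steps, Python scripts to look and compute and a shell command to move; the robot and the scene stay as the last step left them, time stands still between calls to the robot, and variables do not carry over. Pictures are saved under pics/ and viewed, and the job is handed in when it is done.

```bash
ls; mkdir -p pics; python3 - <<'E'
from workcell import readout,camera,manip
import cv2,json
print(readout.get_obs())
for n in("side","top","wrist"):
    c=camera(n); cv2.imwrite(f"pics/{n}0.png",c["pixels"][:,:,::-1])
    print(n,c["intrinsics"].tolist(),{k:c[k].round(4).tolist() for k in c if k in("extrinsics","T_tool_cam")})
E
```

```text
pics
{'clock': 0.0, 'joint_pos': array([ 1.14040091,  0.33287812, -0.06469384,  1.46097069,  0.02159781,
        1.34992092, -0.08852713]), 'joint_velocities': array([-4.76290789e-04, -6.25602341e-04, -1.70871156e-04,  1.32148661e-03,
       -1.64892322e-04,  3.39840387e-04, -1.18318631e-06]), 'tau': array([-8.54364171e-04, -6.25439215e+01,  4.94888972e-02, -3.91598690e+01,
        1.62816863e-02,  9.89237189e-03, -1.33650215e-05]), 'position': array([ 0.24770023, -0.57338832,  0.230498  ]), 'ee_rot': array([ 0.3886684 ,  0.59133481, -0.38813532,  0.59043288]), 'ft_force': array([-0.96108426, -0.29610615, -1.00754338]), 'torque': array([-0.00593937, -0.01395115, -0.00800622]), 'grip_width': 1.0003665864435685}
side [[623.6550341733004, 0.0, 309.2612035354501], [0.0, 623.6550341733004, 242.0930225070424], [0.0, 0.0, 1.0]] {'extrinsics': [[-0.0768, -0.9969, 0.0145, 0.4189], [-0.7427, 0.0474, -0.668, 0.4325], [0.6653, -0.0621, -0.744, 0.9163], [0.0, 0.0, 0.0, 1.0]]}
top [[468.90160306359587, 0.0, 319.48030532085136], [0.0, 468.90160306359587, 238.93248481429146], [0.0, 0.0, 1.0]] {'extrinsics': [[0.2548, -0.967, 0.002, 0.2296], [-0.885, -0.2341, -0.4024, 0.607], [0.3896, 0.1007, -0.9155, 0.7509], [0.0, 0.0, 0.0, 1.0]]}
wrist [[347.66004664698806, 0.0, 317.184062211923], [0.0, 347.66004664698806, 237.25530916029885], [0.0, 0.0, 1.0]] {'T_tool_cam': [[-0.0006, -0.3185, 0.9479, -0.142], [-0.0004, -0.9479, -0.3185, 0.0811], [1.0, -0.0005, 0.0005, -0.0003], [0.0, 0.0, 0.0, 1.0]]}
```

View pics/side0.png

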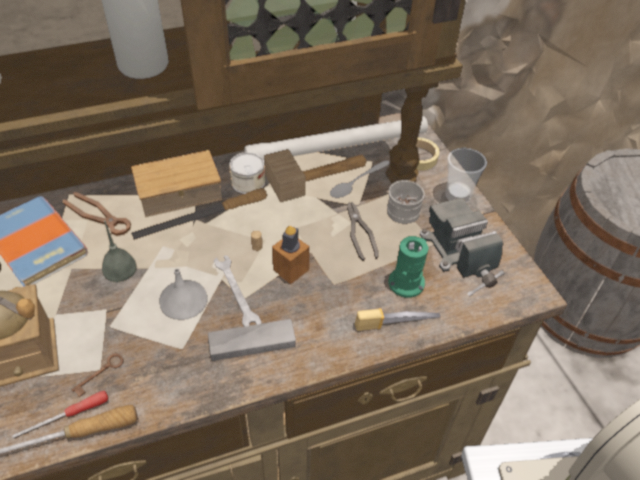

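View pics/top0.png

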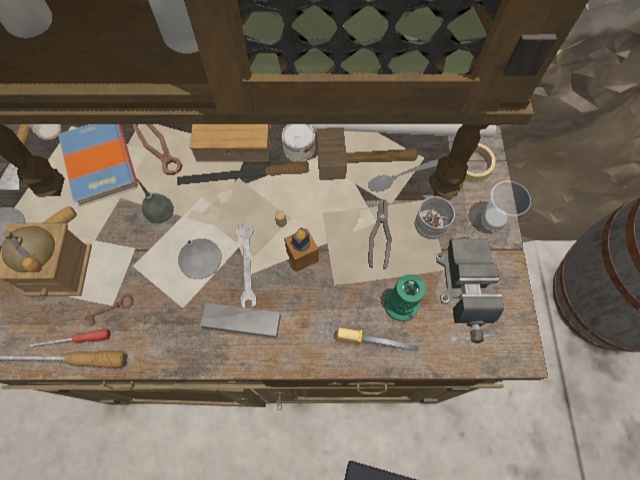

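View pics/wrist0.png

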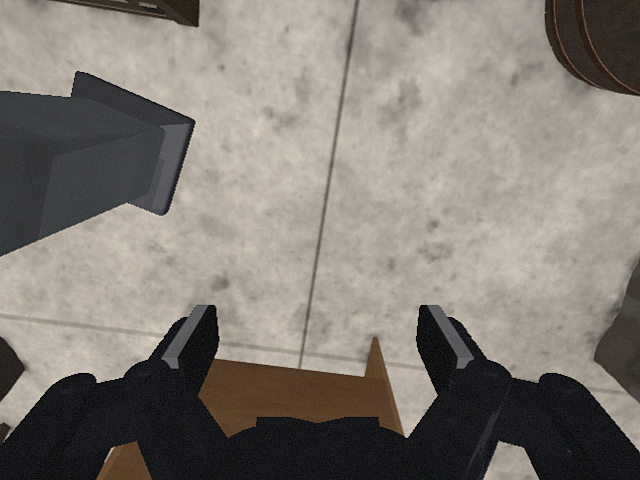

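The side view shows the countersink in its block at about (290,250), the socket at (408,265) and the drift key from its handle (370,320) to its tip (438,317). The vise stands right of the socket. Next I'll measure.

```bash
cat > h.py <<'E'
from workcell import readout,camera,manip
import cv2,numpy as np
from scipy.spatial.transform import Rotation as R
def cloud(n,c=None):
    c=c or camera(n); K=c["intrinsics"];d=c["range_z"]
    v,u=np.mgrid[0:480,0:640]
    P=np.stack([(u-K[0,2])/K[0,0]*d,(v-K[1,2])/K[1,1]*d,d],-1)
    if "extrinsics" in c:
        E=np.linalg.inv(c["extrinsics"])
    else:
        o=readout.get_obs();T=np.eye(4);T[:3,:3]=R.from_quat(o["ee_rot"]).as_matrix();T[:3,3]=o["position"];E=T@c["T_tool_cam"]
    W=P@E[:3,:3].T+E[:3,3]; W[d==0]=np.nan
    return c,W
def toolmat():
    o=readout.get_obs();return R.from_quat(o["ee_rot"]).as_matrix(),o["position"]
def plan(target_p,xdir,zdir):
    """rotvec(deg, tool axes) and shift(mm, tool axes) to reach TCP target"""
    M,p=toolmat();x=np.array(xdir,float);x/=np.linalg.norm(x);z=np.array(zdir,float);z-=x*(z@x);z/=np.linalg.norm(z)
    out=[]
    for s in(1,-1):
        N=np.stack([x,np.cross(s*z,x),s*z],1)
        out.append(np.degrees(R.from_matrix(M.T@N).as_rotvec()).round(1))
    return out,(M.T@(np.array(target_p)-p)*1000).round(1)
E
python3 - <<'E'
from h import *
for n,(u0,v0,u1,v1) in {"side":(240,210,460,345),"top":(260,190,520,370)}.items():
    c,W=cloud(n)
    np.save(f"W_{n}.npy",W);np.save(f"I_{n}.npy",c["pixels"])
    im=c["pixels"][v0:v1,u0:u1,::-1];s=800//(u1-u0)
    cv2.imwrite(f"pics/{n}crop.png",cv2.resize(im,None,fx=s,fy=s,interpolation=cv2.INTER_CUBIC))
    for nm,box in {"side":[("rackregion",(268,222,315,285)),("socket",(385,232,432,300)),("drift",(350,305,445,335))],"top":[("rackregion",(280,220,325,275)),("socket",(380,270,430,325)),("drift",(330,322,422,355))]}[n]:
        a,b,e,f=box;P=W[b:f,a:e].reshape(-1,3);P=P[np.isfinite(P[:,0])]
        for lo,hi in [(0.005,.02),(.02,.035),(.035,.045),(.06,.068),(.068,.075),(.075,.08),(.1,.108),(.108,.116),(.116,.126)]:
            Q=P[(P[:,2]>lo)&(P[:,2]<hi)]
            if len(Q)>5: print(n,nm,lo,len(Q),"mn",Q.min(0).round(3),"mx",Q.max(0).round(3),"mean",Q.mean(0).round(3))
        print(nm,"zmax",P[:,2].max())
E
```

```text
side rackregion 0.005 187 mn [0.494 0.38  0.005] mx [0.66  0.454 0.02 ] mean [0.518 0.416 0.013]
side rackregion 0.02 179 mn [0.496 0.38  0.02 ] mx [0.539 0.453 0.035] mean [0.516 0.419 0.028]
side rackregion 0.035 127 mn [0.497 0.38  0.035] mx [0.536 0.452 0.045] mean [0.516 0.417 0.04 ]
side rackregion 0.06 107 mn [0.496 0.381 0.06 ] mx [0.555 0.452 0.068] mean [0.516 0.418 0.064]
side rackregion 0.068 315 mn [0.497 0.381 0.068] mx [0.553 0.451 0.075] mean [0.524 0.417 0.071]
side rackregion 0.075 77 mn [0.496 0.391 0.075] mx [0.541 0.439 0.08 ] mean [0.523 0.415 0.077]
side rackregion 0.1 46 mn [0.517 0.401 0.1  ] mx [0.539 0.432 0.108] mean [0.524 0.418 0.103]
side rackregion 0.108 89 mn [0.517 0.401 0.108] mx [0.548 0.432 0.116] mean [0.527 0.417 0.112]
side rackregion 0.116 62 mn [0.522 0.406 0.116] mx [0.539 0.426 0.125] mean [0.53  0.416 0.12 ]
rackregion zmax 0.128394221369022
side socket 0.005 466 mn [0.447 0.118 0.005] mx [0.617 0.228 0.02 ] mean [0.493 0.184 0.012]
side socket 0.02 141 mn [0.455 0.134 0.02 ] mx [0.601 0.22  0.035] mean [0.466 0.199 0.028]
side socket 0.03
[... 2121 characters left out ...]
66]
top socket 0.068 55 mn [0.459 0.18  0.068] mx [0.497 0.22  0.075] mean [0.481 0.198 0.071]
top socket 0.075 38 mn [0.458 0.173 0.075] mx [0.498 0.217 0.08 ] mean [0.474 0.195 0.077]
top socket 0.1 91 mn [0.458 0.169 0.1  ] mx [0.51  0.219 0.108] mean [0.481 0.194 0.104]
top socket 0.108 436 mn [0.459 0.166 0.108] mx [0.512 0.22  0.115] mean [0.484 0.193 0.111]
socket zmax 0.114503345747899
top drift 0.005 198 mn [0.378 0.144 0.005] mx [0.411 0.314 0.02 ] mean [0.396 0.209 0.012]
top drift 0.02 191 mn [0.378 0.201 0.02 ] mx [0.402 0.306 0.035] mean [0.392 0.247 0.025]
top drift 0.035 246 mn [0.379 0.258 0.035] mx [0.403 0.305 0.045] mean [0.39  0.282 0.039]
drift zmax 0.045171434316342185
```

View pics/sidecrop.png

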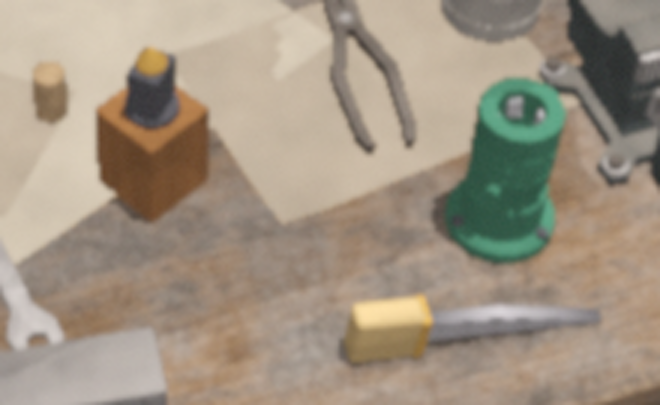

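View pics/topcrop.png

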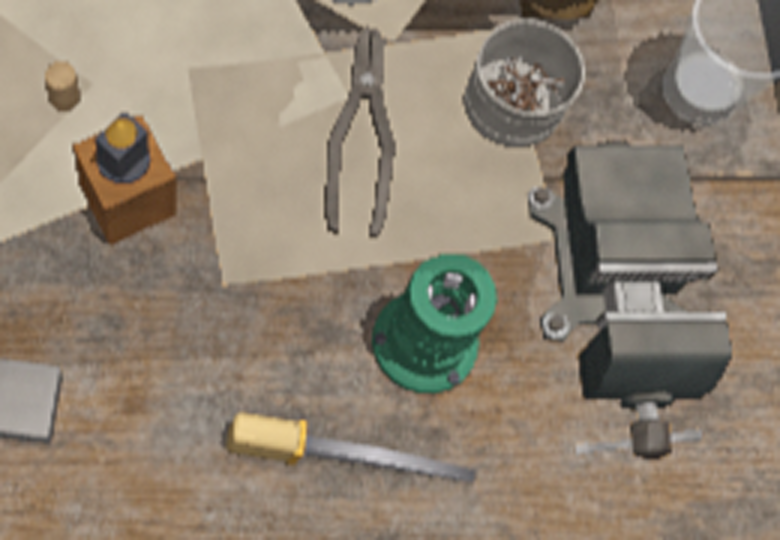

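```bash
python3 - <<'E'
from h import *
M,p=toolmat();print("tool cols\n",M.round(3))
for n,bx in (("side",((268,222,315,285),(350,305,445,335),(385,232,432,300))),("top",((280,220,325,275),(330,322,422,355),(380,270,430,325)))):
    W=np.load(f"W_{n}.npy")
    def pts(b,lo,hi):
        P=W[b[1]:b[3],b[0]:b[2]].reshape(-1,3);P=P[np.isfinite(P[:,0])];return P[(P[:,2]>lo)&(P[:,2]<hi)]
    for nm,b,lo,hi in(("grip",bx[0],.085,.116),("griptop",bx[0],.1105,.1165),("rack",bx[0],.04,.073),("handle",bx[1],.036,.045),("blade",bx[1],.012,.03)):
        Q=pts(b,lo,hi)[:,:2].astype(np.float32)
        (c,s,a)=cv2.minAreaRect(Q*1000);print(n,nm,np.round(c,1),np.round(s,1),round(a,1))
    Q=pts(bx[2],.109,.115)[:,:2].astype(np.float32)*1000
    print(n,"rim",cv2.minEnclosingCircle(Q), cv2.fitEllipse(cv2.convexHull(Q)))
    # vise & cab heights
    P=W.reshape(-1,3);P=P[np.isfinite(P[:,0])]
    Q=P[(P[:,0]>.35)&(P[:,0]<.65)&(P[:,1]<.13)&(P[:,1]>-.1)&(P[:,2]>.03)];print("vise",Q.min(0),Q.max(0))
    Q=P[(P[:,2]>.15)&(P[:,0]<1)&(P[:,0]>.3)&(abs(P[:,1])<.9)];print("high",Q.min(0),Q.max(0))
    I=cv2.imread(f"pics/{n}0.png");a=bx[2];cv2.imwrite(f"pics/{n}sock.png",cv2.resize(I[a[1]-5:a[3]+5,a[0]-5:a[2]+5],None,fx=8,fy=8,interpolation=cv2.INTER_CUBIC))
E
```

```text
tool cols
 [[-0.     0.918  0.397]
 [ 0.001  0.397 -0.918]
 [-1.    -0.    -0.001]]
side grip [532.7 415.9] [23.3 31.1] 57.7
side griptop [533.1 416. ] [22.2 29.4] 62.8
side rack [533.3 416.8] [57.4 55.6] 43.0
side handle [388.9 280.8] [21.6 47.6] 5.8
side blade [391.2 234.8] [ 20.8 143.6] 5.9
side rim ((483.8858642578125, 193.0690155029297), 28.221324920654297) ((483.7354736328125, 192.4017333984375), (52.12056350708008, 54.90827178955078), 79.5414810180664)
vise [0.43025048 0.01745824 0.03029443] [0.6331684  0.12979602 0.10997112]
high [0.31805114 0.07427656 0.15003309] [0.97746614 0.89999217 0.53072554]
top grip [533.9 416.8] [22.8 28.8] 64.0
top griptop [534.1 416.6] [22.5 28.5] 64.9
top rack [534.5 416.9] [52.7 52.4] 41.2
top handle [390.  281.5] [20.  46.3] 5.6
top blade [391.7 237.6] [ 15.9 138.1] 6.2
top rim ((484.8811950683594, 193.15118408203125), 26.841447830200195) ((484.8361511230469, 193.031982421875), (52.32994079589844, 52.74781036376953), 69.06766510009766)
vise [0.43179903 0.01943391 0.03011612] [0.64077352 0.12983811 0.10861235]
high [0.32058923 0.07531458 0.15000377] [0.96244335 0.89999831 0.54489054]
```

View pics/sidesock.png

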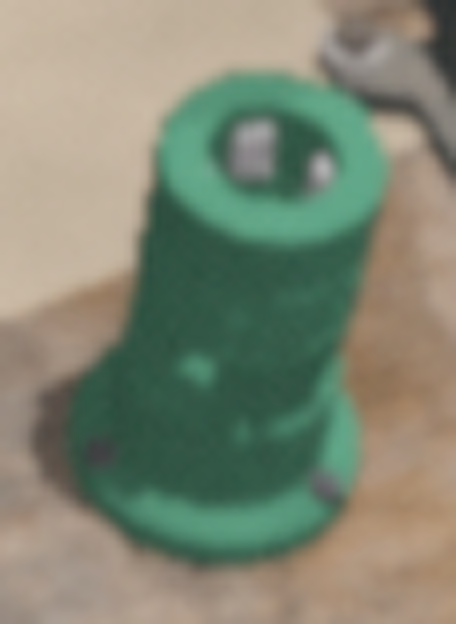

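View pics/topsock.png

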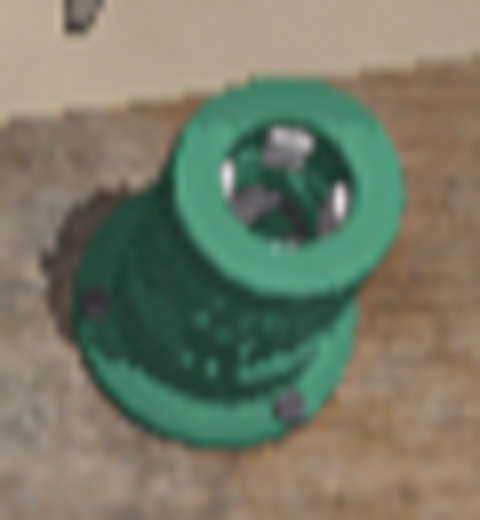

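```bash
python3 - <<'E'
from h import *
c=np.array([.4843,.193])
for n,b in(("side",(385,232,432,300)),("top",(380,270,430,325))):
    W=np.load(f"W_{n}.npy")[b[1]:b[3],b[0]:b[2]].reshape(-1,3)
    for lo,hi in((.036,.044),(.044,.064),(.07,.1)):
        Q=W[(W[:,2]>lo)&(W[:,2]<hi)];d=Q[:,:2]-c;r=np.hypot(*d.T)*1000;a=np.degrees(np.arctan2(d[:,1],d[:,0]))%360
        print(n,lo);
        for k in range(60,330,10):
            m=(a>=k)&(a<k+10)
            if m.any():print("  ",k,m.sum(),"r",np.percentile(r[m],[0,25,50,100]).round(1))
E
```

```text
side 0.036
   70 1 r [25.8 25.8 25.8 25.8]
   80 5 r [ 5.8 23.9 25.4 25.6]
   90 3 r [ 8.5 16.5 24.6 26.3]
   100 7 r [11.9 17.6 22.7 25. ]
   110 10 r [10.4 13.4 18.8 26.5]
   120 15 r [ 6.2 16.7 18.9 27.4]
   130 12 r [10.4 17.2 22.9 27.2]
   140 12 r [ 8.6 15.5 17.1 26.1]
   150 10 r [15.2 22.2 23.8 29. ]
   160 10 r [21.3 22.2 24.5 26.9]
   170 7 r [22.9 25.3 26.  26.8]
   180 9 r [22.7 24.5 25.  27.7]
   190 4 r [24.3 25.4 26.4 27.2]
   200 8 r [23.7 24.1 25.2 27.4]
   210 9 r [20.7 21.4 24.2 27.8]
   220 6 r [21.5 23.3 24.2 27.3]
   230 9 r [20.5 22.  23.7 26.9]
   240 5 r [23.  24.1 25.2 27.2]
   250 5 r [22.5 24.1 24.7 26.3]
   260 3 r [26.  26.1 26.1 26.4]
side 0.044
   80 9 r [22.9 23.7 24.5 26.2]
   90 3 r [23.8 24.2 24.7 26.3]
   100 9 r [23.5 23.7 24.5 25.4]
   110 20 r [14.9 19.1 21.9 24.7]
   120 2 r [23.9 24.  24.2 24.4]
   150 6 r [21.  21.2 21.7 23.5]
   160 14 r [20.7 22.2 23.6 25.6]
   170 15 r [22.1 23.7 24.2 26.4]
   180 15 r [22.7 23.8 24.4 27.4]
   190 10 r [24.  24.3 24.9 27.5]
   200 5 r [22.1 22.2 22.3 23.4]
   210 4 r [21.4 21.4 21.8 22.2]
   220 2 r [21.7
[... 2132 characters left out ...]
  110 10 r [25.6 25.8 26.1 26.5]
   120 9 r [25.1 25.6 25.8 26.5]
   130 10 r [25.1 25.5 25.7 26.7]
   140 12 r [24.8 25.2 25.5 26.3]
   150 11 r [25.  25.5 25.9 26.6]
   160 13 r [24.3 24.7 25.2 26. ]
   170 12 r [24.4 25.1 25.5 26. ]
   180 11 r [24.3 24.7 25.1 26. ]
   190 10 r [24.6 24.9 25.6 26.2]
   200 8 r [25.  25.3 25.6 26.2]
   210 9 r [25.  25.7 26.1 26.4]
   220 5 r [25.3 25.7 25.9 26. ]
   230 3 r [26.1 26.2 26.2 26.4]
   250 2 r [12.1 12.5 12.9 13.7]
   260 2 r [11.5 11.7 11.8 12.1]
   270 4 r [11.2 11.2 11.2 12. ]
   280 3 r [11.6 11.6 11.7 12.1]
   290 4 r [11.9 12.  12.  12.5]
   300 6 r [11.5 12.4 13.6 15.3]
   310 7 r [12.1 14.1 14.9 16.2]
   320 10 r [11.8 13.1 13.7 16.9]
```

```bash
python3 - <<'E'
from h import *
t=np.radians(25)
x=[np.sin(t),0,-np.cos(t)]
# y_t=(-cos,0,-sin); z = x cross y
print(np.cross(x,[-np.cos(t),0,-np.sin(t)]))
print(plan([.40,.2,.2],x,[0,1,0]))
print(plan([.48,-.2,.26],[0,0,-1],[0,1,0]))
E
```

```text
[0. 1. 0.]
([array([-153.3,  -34. ,   -7.1]), array([23. , -5.1, 24.7])], array([  31.4,  446.5, -649.8]))
([array([-156.6,   -0. ,   -0. ]), array([23.4, -0. ,  0. ])], array([ -28.9,  361.3, -250.9]))
```

```bash
python3 -m inch '[[[-75,0,0],[-29,361,-251],0],[[-75,0,0],[-29,361,-251],0],[[-75,0,0],[-29,361,-251],0],[[-75,0,0],[-29,361,-251],0],[[-75,0,0],[-29,361,-251],0],[[-75,0,0],[-29,361,-251],0],[[-75,0,0],[-29,361,-251],0]]'; python3 - <<'E'
from h import *
t=np.radians(25)
x=[np.sin(t),0,-np.cos(t)]
print(plan([.40,.2,.2],x,[0,1,0]))
E
```

```text
clock: 1.12
position: [0.4787, -0.201, 0.2602]
ee_rot: [-0.054, 0.705, 0.054, 0.705]
ft_force: [0.8, -0.8, -0.5]
grip_width: 0.997
([array([-79.9, -17.7, -20.6]), array([ 97. , -21.5,  18.4])], array([ 60.2, 408.3, -17.1]))
```

```bash
python3 -m inch '[[[-80,-18,-21],[60,408,-17],0],[[-80,-18,-21],[60,408,-17],0],[[-80,-18,-21],[60,408,-17],0],[[-80,-18,-21],[60,408,-17],0],[[-80,-18,-21],[60,408,-17],0],[[-80,-18,-21],[60,408,-17],0],[[-80,-18,-21],[60,408,-17],0],[[-80,-18,-21],[60,408,-17],0],[[-80,-18,-21],[60,408,-17],0]]'; python3 - <<'E'
from h import *
c,W=cloud("wrist");np.save("W_w1.npy",W);cv2.imwrite("pics/w1.png",c["pixels"][:,:,::-1]);print(readout.get_obs()["joint_pos"])
E
```

```text
clock: 2.25
position: [0.3994, 0.1996, 0.1999]
ee_rot: [0.599, -0.377, -0.378, -0.597]
ft_force: [0.0, -0.2, 0.3]
grip_width: 1.0
[ 0.26158957 -0.40586138 -0.85297432  2.21175624 -0.07362279  0.83184457
  1.0025918 ]
```

View pics/w1.png

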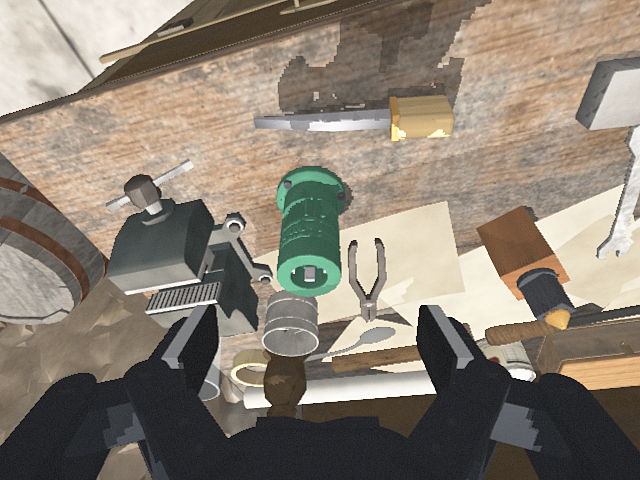

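```bash
python3 - <<'E'
import cv2,numpy as np
I=cv2.imread("pics/w1.png")[160:300,265:360]
I=cv2.flip(I,-1)
cv2.imwrite("pics/w1s.png",cv2.resize(np.clip(I*1.5,0,255).astype(np.uint8),None,fx=4,fy=4,interpolation=cv2.INTER_CUBIC))
E
```

```text
(no output)
```

View pics/w1s.png

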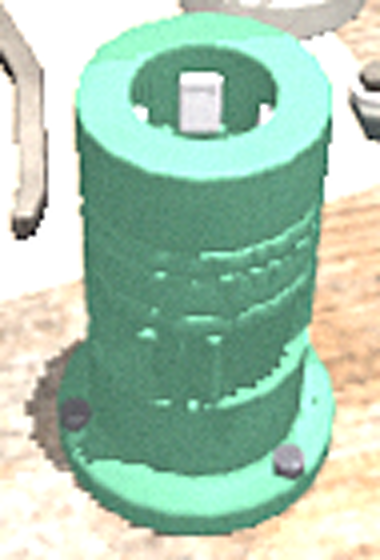

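```bash
python3 - <<'E'
from h import *
W=np.load("W_w1.npy");I=cv2.imread("pics/w1.png")
c=np.array([.4843,.193])
r=np.hypot(W[...,0]-c[0],W[...,1]-c[1])*1000
z=W[...,2]*1000
m=(z>16)&(z<108)&(r<40)
D=np.zeros(I.shape,np.uint8);v=np.clip((27-r)*12+40,0,255);v[~m]=0;v=np.nan_to_num(v).astype(np.uint8)
D=cv2.applyColorMap(v,cv2.COLORMAP_JET)
g=cv2.createCLAHE(8,(4,4)).apply(cv2.cvtColor(I,cv2.COLOR_BGR2GRAY)[160:300,265:360])
g=cv2.cvtColor(g,cv2.COLOR_GRAY2BGR)
o=np.hstack([g,D[160:300,265:360]]);o=cv2.resize(cv2.flip(o,-1),None,fx=4,fy=4,interpolation=cv2.INTER_CUBIC)
cv2.imwrite("pics/w1d.png",o)
a=np.degrees(np.arctan2(W[...,1]-c[1],W[...,0]-c[0]))%360
for lo,hi in((20,36),(42,50),(50,56),(56,63),(66,72)):
    print(lo,[(k,int(((mm:=(m&(z>lo)&(z<hi)&(a>=k)&(a<k+8)))).sum()),float(np.median(r[mm]).round(1)) if mm.any() else None) for k in range(80,300,8)])
E
```

```text
20 [(80, 0, None), (88, 1, 26.5), (96, 8, 26.1), (104, 9, 26.1), (112, 12, 26.2), (120, 17, 26.1), (128, 25, 26.1), (136, 29, 26.2), (144, 34, 26.0), (152, 33, 26.3), (160, 38, 26.1), (168, 43, 26.4), (176, 43, 26.4), (184, 40, 26.3), (192, 36, 26.7), (200, 33, 26.5), (208, 34, 26.6), (216, 24, 26.9), (224, 26, 26.7), (232, 19, 27.0), (240, 11, 26.9), (248, 10, 27.0), (256, 1, 27.3), (264, 0, None), (272, 0, None), (280, 0, None), (288, 0, None), (296, 0, None)]
42 [(80, 3, 26.1), (88, 2, 26.0), (96, 5, 25.5), (104, 17, 24.3), (112, 39, 21.4), (120, 1, 22.2), (128, 0, None), (136, 0, None), (144, 0, None), (152, 6, 22.8), (160, 17, 23.9), (168, 21, 25.3), (176, 20, 23.8), (184, 21, 26.4), (192, 17, 24.9), (200, 13, 22.8), (208, 12, 21.6), (216, 10, 21.2), (224, 11, 21.0), (232, 12, 21.3), (240, 12, 22.2), (248, 13, 23.4), (256, 15, 25.5), (264, 4, 27.1), (272, 0, None), (280, 0, None), (288, 0, None), (296, 0, None)]
50 [(80, 3, 26.8), (88, 4, 25.7), (96, 2, 25.3), (104, 11, 24.3), (112, 23, 22.4), (120, 0, None), (128, 0, None), (136, 0, None), (144, 0, None), (152, 5, 22.9), (160, 
[... 506 characters left out ...]
 22, 26.3), (192, 11, 24.3), (200, 8, 23.0), (208, 4, 22.1), (216, 1, 21.3), (224, 0, None), (232, 0, None), (240, 0, None), (248, 0, None), (256, 4, 26.4), (264, 2, 27.3), (272, 0, None), (280, 0, None), (288, 0, None), (296, 0, None)]
66 [(80, 0, None), (88, 1, 25.9), (96, 4, 26.2), (104, 4, 25.8), (112, 8, 26.0), (120, 10, 25.7), (128, 13, 26.0), (136, 17, 25.9), (144, 16, 25.7), (152, 19, 25.9), (160, 18, 26.0), (168, 23, 26.1), (176, 20, 26.4), (184, 19, 25.9), (192, 20, 26.2), (200, 20, 26.2), (208, 19, 26.6), (216, 12, 26.8), (224, 13, 26.8), (232, 12, 27.0), (240, 6, 26.8), (248, 6, 26.9), (256, 0, None), (264, 0, None), (272, 0, None), (280, 0, None), (288, 0, None), (296, 0, None)]
```

View pics/w1d.png

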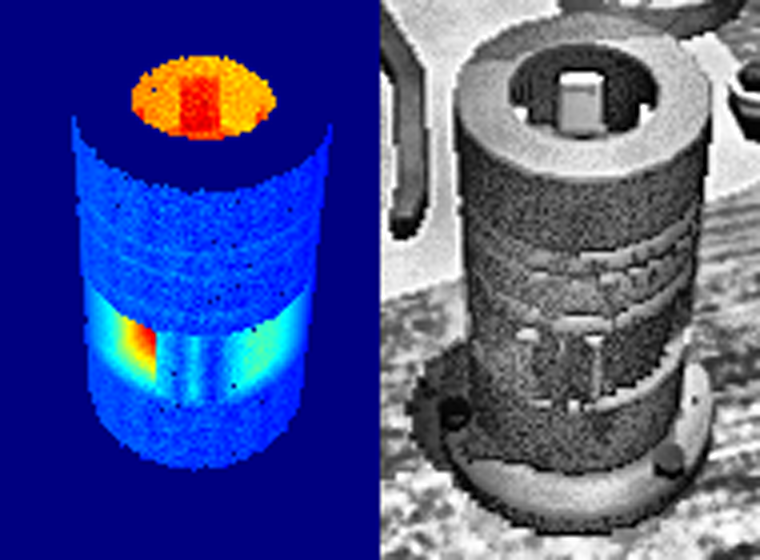

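```bash
python3 - <<'E'
from h import *
W=np.load("W_w1.npy").reshape(-1,3);c=np.array([.4843,.193])
z=W[:,2]*1000;d=(W[:,:2]-c)*1000;r=np.hypot(*d.T);a=np.degrees(np.arctan2(d[:,1],d[:,0]))%360
def ln(m):
    p=d[m];vx,vy,x0,y0=cv2.fitLine(p.astype(np.float32),cv2.DIST_HUBER,0,.01,.01).ravel();n=np.array([-vy,vx]);print(m.sum(),np.degrees(np.arctan2(vy,vx))%180,"dist",n@[x0,y0],np.std((p-[x0,y0])@n))
ln((z>43)&(z<57)&(a>206)&(a<244)&(r<24))
ln((z>43)&(z<60)&(a>108)&(a<120)&(r<26))
# rim circle
m=(z>110)&(z<114)&(r<29)
# cylinder fit
from scipy.optimize import least_squares
m2=(((z>66)&(z<105))|((z>20)&(z<36)))&(r<29)&(r>20)
p=d[m2];s=least_squares(lambda q:np.hypot(p[:,0]-q[0],p[:,1]-q[1])-27,[0,0],loss="huber");print("cyl off",s.x)
print("rim",cv2.minEnclosingCircle((d[m]).astype(np.float32)),z[m].mean())
# azimuth left edge of flank: visible edge & slot boundaries
m3=(z>43)&(z<60)&(a>100)&(a<175)&(r<28)
for k in range(100,175,3):
    q=m3&(a>=k)&(a<k+3)
    if q.any():print(k,q.sum(),r[q].mean().round(1),end="; ")
# drift, arbor from wrist
for nm,m,in(("griptop",(W[:,2]>.1105)&(W[:,2]<.117)&(np.hypot(W[:,0]-.534,W[:,1]-.416)<.025)),("handle",(W[:,2]>.035)&(W[:,2]<.045)&(np.hypot(W[:,0]-.39,W[:,1]-.281)<.04)),("blade",(W[:,2]>.011)&(W[:,2]<.032)&(abs(W[:,0]-.395)<.03)&(W[:,1]<.25)&(W[:,1]>.1))):
    if m.any():print(nm,cv2.minAreaRect(W[m][:,:2].astype(np.float32)*1000),W[m].min(0),W[m].max(0))
E
```

```text
90 136.30392 dist -21.03479 0.270013376472363
77 103.39224 dist -4.4653554 1.2452536163428434
cyl off [ 0.80658873 -0.56576459]
rim ((-0.0660659447312355, -1.0098183155059814), 27.423412322998047) 111.58126094004999
100 2 25.4; 103 17 25.0; 106 12 23.4; 109 8 21.9; 112 19 21.7; 115 26 21.1; 118 17 21.6; 157 14 23.0; 160 15 23.4; 163 19 24.2; 166 12 25.2; 169 12 25.8; 172 24 25.2; griptop ((534.0055541992188, 415.835205078125), (23.33356475830078, 28.358409881591797), 56.82947540283203) [0.51770404 0.40065805 0.11050225] [0.54947231 0.43203023 0.11688796]
handle ((389.109375, 280.637451171875), (22.24698257446289, 46.846439361572266), 7.559531211853027) [0.37754113 0.25673154 0.03501227] [0.40316853 0.30432377 0.04459835]
blade ((397.29833984375, 207.7811279296875), (9.174776077270508, 85.69676971435547), 6.22607946395874) [0.38855199 0.16543845 0.01100138] [0.40541782 0.2499457  0.02829088]
```

```bash
python3 - <<'E'
from h import *
W=np.load("W_top.npy").reshape(-1,3);m=(W[:,2]>.13)&(W[:,2]<.6)&(W[:,0]>.3)&(W[:,1]<.6)
for lo in np.arange(.3,1,.1):
    q=m&(W[:,0]>=lo)&(W[:,0]<lo+.1)
    if q.any():print(lo,W[q].min(0),W[q].max(0))
a=np.radians(63)
print(plan([.5338,.4162,.165],[0,0,-1],[np.cos(a),np.sin(a),0]))
E
```

```text
0.6000000000000001 [0.60674108 0.19211771 0.28404369] [0.69999429 0.59998042 0.54489054]
0.7000000000000002 [0.70000136 0.07531458 0.13008734] [0.79759664 0.57400579 0.54343703]
0.8000000000000003 [0.80033008 0.19000492 0.32996691] [0.88675712 0.59189031 0.37365761]
0.9000000000000001 [0.90457046 0.1741935  0.32998119] [0.96244335 0.3851701  0.33470372]
([array([26.5,  6. , 24.9]), array([-149.8,  -33.8,    8.1])], array([  89.2, -105.7,  216.8]))
```

```bash
python3 - <<'E'
from h import *
for n in("top","side"):
  W=np.load(f"W_{n}.npy").reshape(-1,3);m=(W[:,2]>.2)&(W[:,0]>.3)&(W[:,0]<.8)
  for y in np.arange(.0,.9,.1):
    q=m&(W[:,1]>=y)&(W[:,1]<y+.1)
    if q.any():
        i=np.argmin(np.where(q,W[:,0],9));print(n,round(y,1),q.sum(),W[i].round(3),W[q].min(0).round(3),W[q].max(0).round(3))
E
```

```text
top 0.0 700 [0.75  0.1   0.308] [0.75  0.075 0.285] [0.78  0.1   0.522]
top 0.1 8923 [0.698 0.2   0.407] [0.698 0.1   0.2  ] [0.796 0.2   0.545]
top 0.2 9052 [0.67  0.3   0.412] [0.67  0.2   0.285] [0.729 0.3   0.541]
top 0.3 9205 [0.643 0.4   0.407] [0.643 0.3   0.284] [0.788 0.4   0.537]
top 0.4 9249 [0.618 0.5   0.414] [0.618 0.4   0.284] [0.746 0.5   0.536]
top 0.5 6794 [0.607 0.562 0.532] [0.607 0.5   0.285] [0.781 0.6   0.545]
top 0.6 5919 [0.589 0.7   0.302] [0.589 0.6   0.285] [0.724 0.7   0.442]
top 0.7 6607 [0.562 0.799 0.311] [0.562 0.7   0.285] [0.8   0.8   0.356]
top 0.8 7678 [0.324 0.826 0.201] [0.324 0.8   0.2  ] [0.8   0.9   0.357]
side 0.0 385 [0.746 0.097 0.299] [0.746 0.074 0.285] [0.783 0.1   0.444]
side 0.1 4574 [0.696 0.198 0.441] [0.696 0.1   0.2  ] [0.794 0.2   0.474]
side 0.2 5050 [0.67  0.299 0.414] [0.67  0.2   0.285] [0.737 0.3   0.484]
side 0.3 6029 [0.643 0.398 0.41 ] [0.643 0.3   0.285] [0.768 0.4   0.5  ]
side 0.4 7138 [0.616 0.499 0.411] [0.616 0.4   0.285] [0.754 0.5   0.518]
side 0.5 6630 [0.604 0.559 0.521] [0.604 0.5   0.283] [0.8   0.6   0.531]
side 0.6 7994 [0.586 0.696 0.29 ] [0.586 0.6   0.285] [0.8   0.7   0.483]
side 0.7 6048 [0.558 0.799 0.302] [0.558 0.7   0.284] [0.8   0.8   0.475]
side 0.8 5925 [0.32  0.826 0.201] [0.32 0.8  0.2 ] [0.8   0.9   0.357]
```

```bash
python3 -m inch '[[[26.5,6,25],[89,-106,217],0],[[26.5,6,25],[89,-106,217],0],[[26.5,6,25],[89,-106,217],0],[[26.5,6,25],[89,-106,217],0],[[26.5,6,25],[89,-106,217],0],[[26.5,6,25],[89,-106,217],0]]'; python3 - <<'E'
from h import *
a=np.radians(63)
print(plan([.5338,.4162,.083],[0,0,-1],[np.cos(a),np.sin(a),0]))
c,W=cloud("wrist");np.save("W_w2.npy",W);cv2.imwrite("pics/w2.png",c["pixels"][:,:,::-1])
for lo,hi in((.110,.1175),(.085,.117)):
    m=(W[...,2]>lo)&(W[...,2]<hi)&(np.hypot(W[...,0]-.534,W[...,1]-.416)<.024)
    if m.any():print(cv2.minAreaRect(W[m][:,:2].astype(np.float32)*1000))
E
```

```text
clock: 3.05
position: [0.5373, 0.4137, 0.1634]
ee_rot: [-0.364, 0.608, 0.366, 0.604]
ft_force: [0.0, -0.1, 2.2]
grip_width: 1.0
([array([-0.8, -0.2, -0.3]), array([179.2,  -0.4,   0.4])], array([80.4,  3.9,  0.9]))
((533.067626953125, 423.6411437988281), (20.379396438598633, 26.461334228515625), 59.0723876953125)
((533.7103271484375, 423.3924560546875), (22.026161193847656, 28.575252532958984), 60.34149169921875)
```

View pics/w2.png

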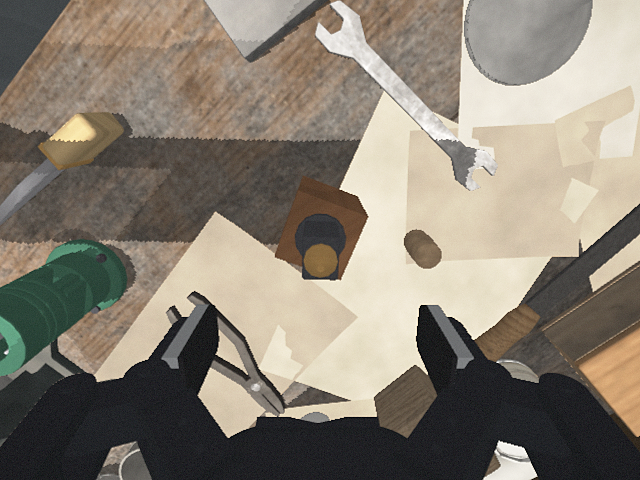

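```bash
python3 -m inch '[[[-0.8,0,0],[0,4,1],0],[[-0.8,0,0],[0,4,1],0]]'; python3 - <<'E'
from h import *
a=np.radians(62)
print(plan([.5338,.4162,.083],[0,0,-1],[np.cos(a),np.sin(a),0]))
o=readout.get_obs();print(o["position"],o["joint_velocities"].round(3))
T=np.eye(4);T[:3,:3]=R.from_quat(o["ee_rot"]).as_matrix();T[:3,3]=o["position"]
c=camera("wrist");c2=dict(c);c2["extrinsics"]=np.linalg.inv(T@c["T_tool_cam"]);_,W=cloud("",c2)
for lo,hi in((.110,.1175),(.085,.117)):
    m=(W[...,2]>lo)&(W[...,2]<hi)&(np.hypot(W[...,0]-.534,W[...,1]-.416)<.024)
    if m.any():print(cv2.minAreaRect(W[m][:,:2].astype(np.float32)*1000))
E
```

```text
clock: 3.35
position: [0.5347, 0.4217, 0.1592]
ee_rot: [-0.367, 0.606, 0.372, 0.6]
ft_force: [-0.0, -0.9, 0.4]
grip_width: 1.003
([array([ 1. , -0.2, -0.7]), array([-179. ,    1. ,   -0.3])], array([76.2, -2.6, -5. ]))
[0.5346501  0.42166387 0.15921406] [ 0.02  -0.045 -0.007  0.019  0.    -0.001  0.007]
((533.5186767578125, 417.03729248046875), (22.0023250579834, 28.3217830657959), 60.570526123046875)
((533.5067138671875, 417.0540466308594), (22.01852798461914, 28.3701229095459), 60.49139404296875)
```

```bash
python3 -m inch '[[[0,0,-0.7],[0,-2,-5],0],[[0,0,-0.7],[0,-2,-5],0],[[0,0,-0.7],[40,-2,-5],0],[[0,0,-0.7],[76,-2,-5],0],[[0,0,-0.7],[76,-2,-5],0],[[0,0,-0.7],[76,-2,-5],0]]'; python3 - <<'E'
from h import *
a=np.radians(61)
print(plan([.5335,.4168,.083],[0,0,-1],[np.cos(a),np.sin(a),0]))
E
```

```text
clock: 4.15
position: [0.534, 0.4165, 0.086]
ee_rot: [-0.37, 0.603, 0.368, 0.603]
ft_force: [0.8, -0.2, 0.5]
grip_width: 1.003
([array([ 2. , -0.1,  0.2]), array([-1.78e+02, -2.00e-01, -1.00e-01])], array([3. , 0.5, 0. ]))
```

```bash
python3 -m inch '[[[2,0,0],[2.5,0.5,0],0.3],[[2,0,0],[2.5,0.5,0],0.6],[[2,0,0],[2.5,0.5,0],0.9],[[2,0,0],[2.5,0.5,0],1],[[2,0,0],[2.5,0.5,0],1],[[2,0,0],[2.5,0.5,0],1]]' 50; python3 - <<'E'
from h import *
print(readout.get_obs())
E
```

```text
clock: 4.9
position: [0.5337, 0.4169, 0.084]
ee_rot: [-0.36, 0.609, 0.358, 0.61]
ft_force: [-0.9, -1.4, 5.6]
grip_width: 0.251
{'clock': 4.9, 'joint_pos': array([-0.10057169,  0.76084331, -0.95955106,  1.43146196,  0.63443588,
        1.275864  , -0.04894432]), 'joint_velocities': array([ 3.79004552e-04, -9.21468953e-05, -4.62205282e-04, -4.08179340e-04,
       -8.20020176e-05, -1.53754531e-03, -4.13025409e-04]), 'tau': array([-1.71145583e-01, -6.81392813e+01, -2.01623726e+01, -2.93647349e+01,
        6.71675499e-02, -3.47345425e-01,  1.35010859e-02]), 'position': array([0.53372856, 0.41691115, 0.08398366]), 'ee_rot': array([-0.3597463 ,  0.6089616 ,  0.35778191,  0.60970524]), 'ft_force': array([-0.87658439, -1.42281412,  5.59110958]), 'torque': array([-0.21004119,  0.111219  , -0.04059095]), 'grip_width': 0.2510396272819732}
```

```bash
python3 -m inch '[[[0,0,0],[-15,0,0],1],[[0,0,0],[-40,0,0],1],[[0,0,0],[-85,0,0],1],[[0,0,0],[-131,0,0],1],[[0,0,0],[-131,0,0],1],[[0,0,0],[-131,0,0],1]]'; python3 - <<'E'
from h import *
print(readout.get_obs()["ft_force"],readout.get_obs()["grip_width"])
a=np.radians(61)
for az in (61,46):
  a=np.radians(az);print(az,plan([.4848,.1928,.215],[0,0,-1],[np.cos(a),np.sin(a),0]))
c=camera("side");cv2.imwrite("pics/s3.png",c["pixels"][:,:,::-1])
E
```

```text
clock: 5.65
position: [0.5331, 0.4166, 0.2138]
ee_rot: [-0.36, 0.61, 0.358, 0.609]
ft_force: [0.8, -1.2, -6.1]
grip_width: 0.251
[ 0.79952972 -1.21965589 -6.14494318] 0.25068828292440354
61 ([array([-0. , -0.1,  0.2]), array([180. ,   0.2,   0.2])], array([  -0.5,  -66.3, -219.1]))
46 ([array([15. , -0.1,  0.2]), array([-165. ,   -0.2,   -0.2])], array([  -0.5,  -66.3, -219.1]))
```

View pics/s3.png

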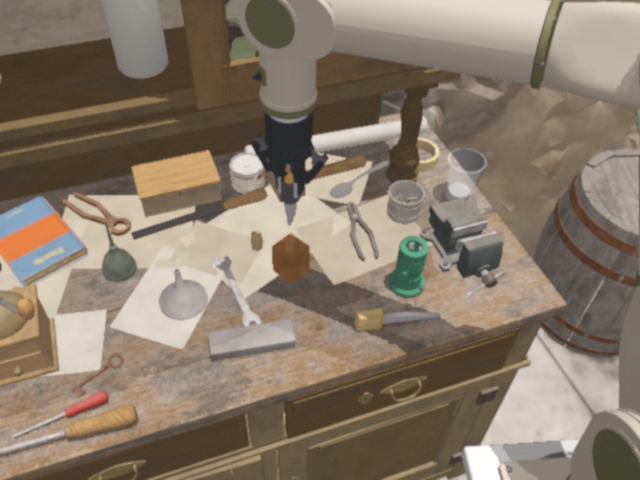

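```bash
python3 - <<'E'
from h import *
a=np.radians(61);print(plan([.5556,.1535,.22],[0,0,-1],[np.cos(a),np.sin(a),0]))
E
```

```text
([array([-0. , -0.2,  0.1]), array([180. ,   0.2,   0.3])], array([  -5.8, -147.3, -218.9]))
```

```bash
python3 -m inch '[[[0,0,0],[-6,-147,-219],1],[[0,0,0],[-6,-147,-219],1],[[0,0,0],[-6,-147,-219],1],[[0,0,0],[-6,-147,-219],1],[[0,0,0],[-6,-147,-219],1],[[0,0,0],[-6,-147,-219],1],[[0,0,0],[-6,-147,-219],1]]'; python3 - <<'E'
from h import *
c,W=cloud("wrist");np.save("W_w4.npy",W);I=c["pixels"][:,:,::-1].copy();cv2.imwrite("pics/w4.png",I)
d=np.hypot(W[...,0]-.4848,W[...,1]-.1928);m=(d<.03)&(W[...,2]>.1);v,u=np.where(m);print(u.min(),u.max(),v.min(),v.max())
u0,u1,v0,v1=u.min()-5,u.max()+5,max(v.min()-5,0),v.max()+5
J=I[v0:v1,u0:u1];Z=W[v0:v1,u0:u1,2]
D=cv2.applyColorMap(np.nan_to_num(np.clip((Z-.03)/.085*255,0,255)).astype(np.uint8),cv2.COLORMAP_JET)
o=np.hstack([np.clip(J*2.0,0,255).astype(np.uint8),D]);cv2.imwrite("pics/w4s.png",cv2.resize(o,None,fx=390/J.shape[1],fy=390/J.shape[1],interpolation=cv2.INTER_CUBIC))
m=(d<.03)&(abs(W[...,2]-.1115)<.003);print("rim",cv2.minEnclosingCircle(W[m][:,:2].astype(np.float32)*1000))
m=(d<.0105);print(np.histogram(W[m][:,2],bins=np.arange(.03,.12,.005)))
E
```

```text
clock: 6.58
position: [0.5545, 0.1553, 0.2198]
ee_rot: [-0.36, 0.61, 0.359, 0.608]
ft_force: [-0.9, 0.4, -5.6]
grip_width: 0.247
278 355 83 164
rim ((484.4912109375, 192.6941680908203), 27.00237274169922)
(array([  0, 169,  69,   0,   0,   0,   1, 238,  68,   0,   0,   0,   0,
         0,   0,   0,   0]), array([0.03 , 0.035, 0.04 , 0.045, 0.05 , 0.055, 0.06 , 0.065, 0.07 ,
       0.075, 0.08 , 0.085, 0.09 , 0.095, 0.1  , 0.105, 0.11 , 0.115]))
```

View pics/w4s.png

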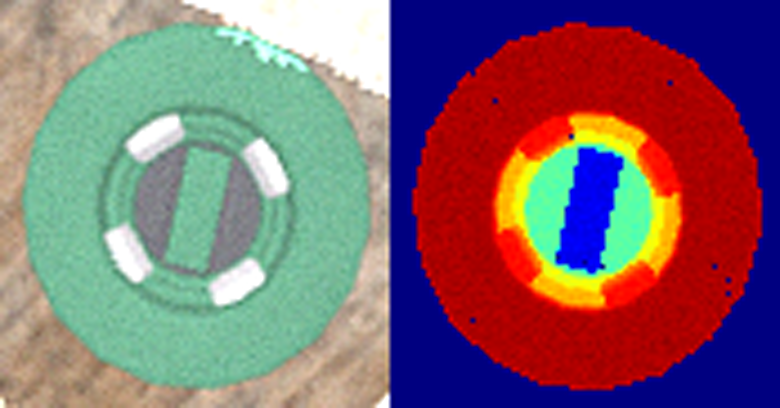

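View pics/w4.png

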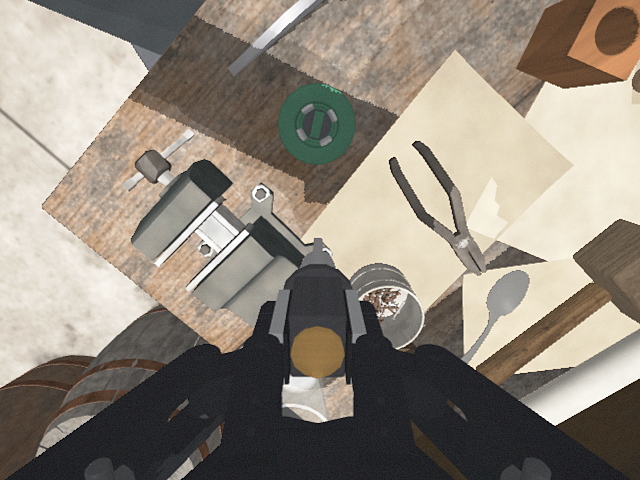

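The driver slot is visible down the bore, so I'll measure its angle there. I'll also check where the tang sits in the jaws.

```bash
python3 - <<'E'
from h import *
W=np.load("W_w4.npy");d=np.hypot(W[...,0]-.4845,W[...,1]-.1927)
m=(d<.012)&(W[...,2]<.055)
(c,s,a)=cv2.minAreaRect(W[m][:,:2].astype(np.float32)*1000);print("slot floor",c,s,a)
p=W[m][:,:2]-W[m][:,:2].mean(0);w,v=np.linalg.eigh(np.cov(p.T));print("pca az",np.degrees(np.arctan2(*v[::-1,1]))%180)
m=(d<.0115)&(W[...,2]>.064)&(W[...,2]<.075);p=W[m][:,:2];print("driver mean",p.mean(0),cv2.minEnclosingCircle(p.astype(np.float32)*1000))
E
```

```text
slot floor (484.7359619140625, 192.38168334960938) (8.617274284362793, 22.28965187072754) 48.146541595458984
pca az 138.42680950818317
driver mean [0.4844574  0.19255152] ((484.54986572265625, 192.71170043945312), 11.208745956420898)
```

```bash
python3 - <<'E'
from h import *
a=np.radians(48.3);print(plan([.4845,.1927,.215],[0,0,-1],[np.cos(a),np.sin(a),0]))
E
```

```text
([array([12.9, -0.2,  0.1]), array([-1.671e+02, -1.000e-01, -2.000e-01])], array([ 4.8, 79.3, -1.3]))
```

```bash
python3 -m inch '[[[12.9,0,0],[4.8,79.3,-1.3],1],[[12.9,0,0],[4.8,79.3,-1.3],1],[[12.9,0,0],[4.8,79.3,-1.3],1],[[12.9,0,0],[4.8,79.3,-1.3],1],[[12.9,0,0],[4.8,79.3,-1.3],1]]'; python3 - <<'E'
from h import *
a=np.radians(48.3);print(plan([.4845,.1927,.16],[0,0,-1],[np.cos(a),np.sin(a),0]))
print(readout.get_obs()["ft_force"])
E
```

```text
clock: 7.25
position: [0.485, 0.1925, 0.2149]
ee_rot: [-0.29, 0.646, 0.288, 0.645]
ft_force: [0.2, 0.1, -4.6]
grip_width: 0.25
([array([-0.1, -0.1,  0.1]), array([1.799e+02, 1.000e-01, 2.000e-01])], array([54.9,  0.6, -0.1]))
[ 0.23468819  0.12846422 -4.57704789]
```

```bash
python3 -m inch '[[[0,0,0],[20,0.6,0],1],[[0,0,0],[40,0.6,0],1],[[0,0,0],[55,0.6,0],1],[[0,0,0],[65,0.6,0],1],[[0,0,0],[65,0.6,0],1]]'; python3 - <<'E'
from h import *
a=np.radians(48.3);print(plan([.4845,.1927,.145],[0,0,-1],[np.cos(a),np.sin(a),0]))
print(readout.get_obs()["torque"])
E
```

```text
clock: 7.88
position: [0.4842, 0.1927, 0.1492]
ee_rot: [-0.29, 0.646, 0.288, 0.644]
ft_force: [-0.5, 0.3, -5.2]
grip_width: 0.249
([array([-0. , -0.2,  0. ]), array([180. ,   0. ,   0.3])], array([ 4.2, -0.2,  0.2]))
[-0.0122496  -0.00285092  0.03158701]
```

```bash
python3 -m inch '[[[0,0,0],[3,0,0],1],[[0,0,0],[6,0,0],1],[[0,0,0],[8,0,0],1],[[0,0,0],[8,0,0],1]]'
```

```text
clock: 8.38
position: [0.4842, 0.1926, 0.1412]
ee_rot: [-0.29, 0.646, 0.288, 0.644]
ft_force: [-0.3, -0.5, -6.4]
grip_width: 0.249
```

```bash
python3 -m inch '[[[0,0,0],[4,0,0],1],[[0,0,0],[7,0,0],1],[[0,0,0],[9,0,0],1],[[0,0,0],[11,0,0],1],[[0,0,0],[11,0,0],1]]'
```

```text
clock: 9.0
position: [0.4843, 0.1928, 0.1301]
ee_rot: [-0.29, 0.646, 0.289, 0.644]
ft_force: [2.6, 1.6, -6.5]
grip_width: 0.25
```

```bash
python3 -m inch '[[[0,0,0],[1,0,0],1],[[0,0,0],[2,0,0],1],[[0,0,0],[2,0,0],1]]'; python3 -m inch '[[[0,0,0],[1,0,0],1],[[0,0,0],[2,0,0],1],[[0,0,0],[2,0,0],1]]'
```

```text
clock: 9.38
position: [0.4844, 0.1928, 0.1282]
ee_rot: [-0.29, 0.646, 0.289, 0.645]
ft_force: [1.0, 1.1, -5.1]
grip_width: 0.245
clock: 9.75
position: [0.4845, 0.1929, 0.1262]
ee_rot: [-0.29, 0.646, 0.289, 0.645]
ft_force: [0.2, 1.5, -1.8]
grip_width: 0.244
```

```bash
python3 -m inch '[[[0,0,0],[0.7,0,0],1],[[0,0,0],[1.5,0,0],1],[[0,0,0],[1.5,0,0],1]]'; python3 -m inch '[[[0,0,0],[0.6,0,0],1],[[0,0,0],[1.2,0,0],1],[[0,0,0],[1.2,0,0],1]]'
```

```text
clock: 10.12
position: [0.4845, 0.193, 0.1248]
ee_rot: [-0.29, 0.646, 0.289, 0.645]
ft_force: [0.3, 0.2, 1.1]
grip_width: 0.249
clock: 10.5
position: [0.4846, 0.193, 0.1239]
ee_rot: [-0.29, 0.646, 0.289, 0.645]
ft_force: [-0.6, -0.2, 6.1]
grip_width: 0.254
```

```bash
python3 -m inch '[[[0,0,0],[0.6,0,0],1],[[0,0,0],[1.2,0,0],1],[[0,0,0],[1.2,0,0],1]]'; python3 - <<'E'
from h import *
for n in("side","top"):
    c,W=cloud(n);b={"side":(370,200,450,310),"top":(370,240,450,330)}[n]
    cv2.imwrite(f"pics/{n}5.png",cv2.resize(c["pixels"][b[1]:b[3],b[0]:b[2],::-1],None,fx=5,fy=5,interpolation=cv2.INTER_CUBIC))
E
```

```text
clock: 10.88
position: [0.4846, 0.193, 0.1238]
ee_rot: [-0.29, 0.646, 0.288, 0.645]
ft_force: [-6.8, -4.1, 18.1]
grip_width: 0.247
```

View pics/side5.png

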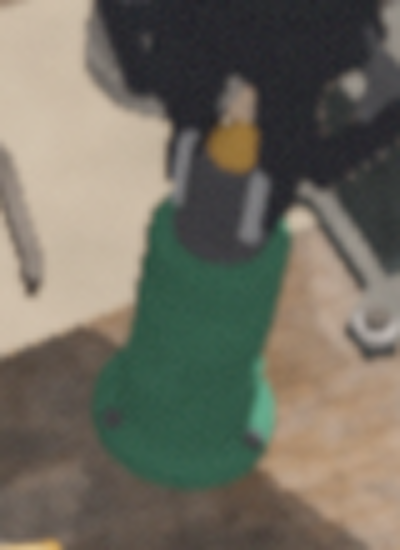

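```bash
python3 -m inch '[[[0,0,0],[-0.4,0,0],0.8],[[0,0,0],[-0.4,0,0],0.3],[[0,0,0],[-0.4,0,0],0],[[0,0,0],[-0.4,0,0],0],[[0,0,0],[-40,0,0],0],[[0,0,0],[-75,0,0],0],[[0,0,0],[-75,0,0],0]]'; python3 - <<'E'
from h import *
print(readout.get_obs()["ft_force"])
for n in("side","top"):
    c,W=cloud(n);b={"side":(370,200,450,310),"top":(370,240,450,330)}[n]
    np.save(f"W6{n}.npy",W)
    cv2.imwrite(f"pics/{n}6.png",cv2.resize(c["pixels"][b[1]:b[3],b[0]:b[2],::-1],None,fx=5,fy=5,interpolation=cv2.INTER_CUBIC))
    m=(np.hypot(W[...,0]-.4845,W[...,1]-.193)<.02);print(n,np.histogram(W[m][:,2],bins=np.arange(.105,.18,.003)))
    m=(np.hypot(W[...,0]-.4845,W[...,1]-.193)<.02)&(W[...,2]>.15)&(W[...,2]<.157);p=W[m][:,:2].astype(np.float32)*1000
    if len(p)>5:print(cv2.minAreaRect(p))
E
```

```text
clock: 11.85
position: [0.4858, 0.194, 0.2012]
ee_rot: [-0.29, 0.645, 0.288, 0.646]
ft_force: [-0.9, 0.1, -0.1]
grip_width: 0.998
[-0.9095276   0.09379142 -0.0960412 ]
side (array([ 1, 18, 34, 47, 41, 24, 21, 18, 22, 19, 16, 21, 17, 19, 18, 39, 47,
       18, 29, 21,  8,  2,  0,  0]), array([0.105, 0.108, 0.111, 0.114, 0.117, 0.12 , 0.123, 0.126, 0.129,
       0.132, 0.135, 0.138, 0.141, 0.144, 0.147, 0.15 , 0.153, 0.156,
       0.159, 0.162, 0.165, 0.168, 0.171, 0.174, 0.177]))
((484.1661682128906, 192.36717224121094), (22.497915267944336, 30.691638946533203), 48.47854232788086)
top (array([ 1, 45, 24, 53, 29, 10, 14, 10,  9,  7, 11,  9, 13, 10, 16, 51, 45,
       23, 34, 22, 13,  1,  0,  0]), array([0.105, 0.108, 0.111, 0.114, 0.117, 0.12 , 0.123, 0.126, 0.129,
       0.132, 0.135, 0.138, 0.141, 0.144, 0.147, 0.15 , 0.153, 0.156,
       0.159, 0.162, 0.165, 0.168, 0.171, 0.174, 0.177]))
((484.7752990722656, 192.82276916503906), (21.60034942626953, 28.252281188964844), 49.765106201171875)
```

View pics/side6.png

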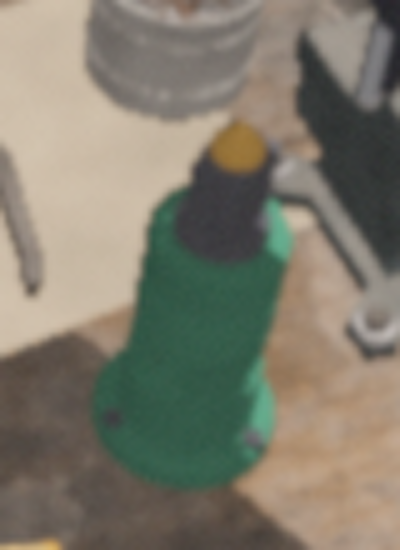

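```bash
python3 - <<'E'
from h import *
a=np.radians(6);print(plan([.3893,.281,.11],[0,0,-1],[np.cos(a),np.sin(a),0]))
E
```

```text
([array([42.2, -0.1,  0.2]), array([-1.378e+02, -2.000e-01, -1.000e-01])], array([ 88.3, 129.9,   2.3]))
```

```bash
python3 -m inch '[[[20,0,0],[0,70,1],0],[[42,0,0],[30,130,2],0],[[42,0,0],[88,130,2],0],[[42,0,0],[88,130,2],0],[[42,0,0],[88,130,2],0],[[42,0,0],[88,130,2],0]]'; python3 - <<'E'
from h import *
a=np.radians(6);print(plan([.3893,.281,.006],[0,0,-1],[np.cos(a),np.sin(a),0]))
o=readout.get_obs();T=np.eye(4);T[:3,:3]=R.from_quat(o["ee_rot"]).as_matrix();T[:3,3]=o["position"];print(o["joint_velocities"].round(3),o["joint_pos"].round(2))
c=camera("wrist");c2=dict(c);c2["extrinsics"]=np.linalg.inv(T@c["T_tool_cam"]);_,W=cloud("",c2)
cv2.imwrite("pics/w7.png",c["pixels"][:,:,::-1])
m=(W[...,2]>.034)&(W[...,2]<.045)&(np.hypot(W[...,0]-.39,W[...,1]-.281)<.035);print(cv2.minAreaRect(W[m][:,:2].astype(np.float32)*1000))
m=(W[...,2]>.011)&(W[...,2]<.032)&(abs(W[...,0]-.395)<.03)&(W[...,1]<.25)&(W[...,1]>.1);print(cv2.minAreaRect(W[m][:,:2].astype(np.float32)*1000))
E
```

```text
clock: 12.7
position: [0.3893, 0.2808, 0.1105]
ee_rot: [-0.041, 0.706, 0.039, 0.706]
ft_force: [0.5, 0.5, 0.2]
grip_width: 1.003
([array([ 0.5, -0. ,  0.2]), array([-179.5,   -0.3,   -0. ])], array([1.045e+02, 6.000e-01, 1.000e-01]))
[ 0.01  -0.007 -0.005 -0.006 -0.001  0.003 -0.011] [ 0.23  0.28 -1.05  1.93  0.28  1.08 -0.82]
((389.2243347167969, 280.8979187011719), (21.234031677246094, 47.44375228881836), 6.668375015258789)
((397.2265625, 208.51101684570312), (7.857255935668945, 83.82098388671875), 6.09975528717041)
```

View pics/w7.png

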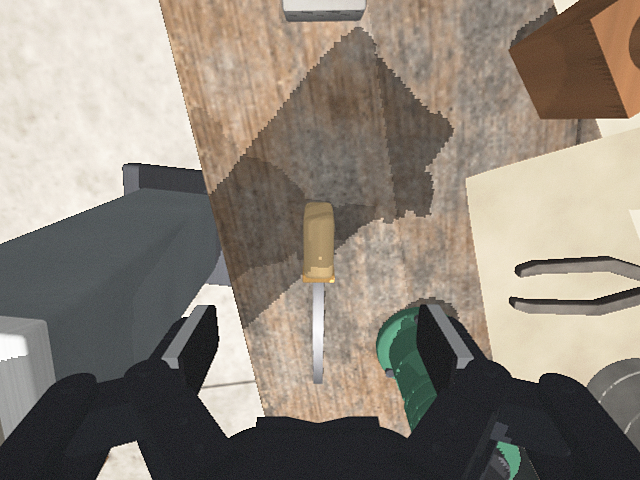

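```bash
python3 -m inch '[[[0.5,0,0],[55,0.5,0],0],[[0.5,0,0],[95,0.5,0],0],[[0.5,0,0],[103,0.5,0],0],[[0.5,0,0],[103,0.5,0],0],[[0.5,0,0],[103,0.5,0],0.5],[[0.5,0,0],[103,0.5,0],1],[[0.5,0,0],[103,0.5,0],1],[[0.5,0,0],[103,0.5,0],1],[[0.5,0,0],[103,0.5,0],1]]' 70
```

```text
clock: 13.88
position: [0.3896, 0.2811, 0.0081]
ee_rot: [-0.038, 0.706, 0.035, 0.706]
ft_force: [-0.6, -1.0, 5.7]
grip_width: 0.222
```

```bash
python3 - <<'E'
from h import *
c=np.array([.4845,.1927]);d=np.array([np.cos(np.radians(-43.7)),np.sin(np.radians(-43.7))])
h=c-.196*d;a=np.radians(46.3);print(h,plan([h[0],h[1],.0413+.015],[0,0,-1],[np.cos(a),np.sin(a),0]))
E
```

```text
[0.34279844 0.32811295] ([array([-40.4,  -0. ,   0.2]), array([1.396e+02, 2.000e-01, 1.000e-01])], array([-48.4,  51.5, -41.7]))
```

```bash
python3 -m inch '[[[0,0,0],[-20,10,0],1],[[0,0,0],[-48,51,-20],1],[[-5,0,0],[-48,51,-42],1],[[-20,0,0],[-48,51,-42],1],[[-40,0,0],[-48,51,-42],1],[[-40,0,0],[-48,51,-42],1],[[-40,0,0],[-48,51,-42],1],[[-40,0,0],[-48,51,-42],1],[[-40,0,0],[-48,51,-42],1]]'; python3 - <<'E'
from h import *
o=readout.get_obs();print(o["ft_force"],o["joint_pos"].round(2))
c=np.array([.4845,.1927]);d=np.array([np.cos(np.radians(-43.7)),np.sin(np.radians(-43.7))])
h=c-.196*d;a=np.radians(46.3);print(h,plan([h[0],h[1],.0415],[0,0,-1],[np.cos(a),np.sin(a),0]))
for n in("side","top"):
    k,W=cloud(n);np.save(f"W8{n}.npy",W)
    b={"side":(330,200,450,330),"top":(310,250,440,350)}[n]
    cv2.imwrite(f"pics/{n}8.png",cv2.resize(k["pixels"][b[1]:b[3],b[0]:b[2],::-1],None,fx=5,fy=5,interpolation=cv2.INTER_CUBIC))
    x=(W[...,:2]-c)@d;y=(W[...,:2]-c)@np.array([-d[1],d[0]])
    m=(x>-.14)&(x<-.045)&(abs(y)<.03)&(W[...,2]>.03)&(W[...,2]<.11)
    if m.any():
        print(n,m.sum(),"x",x[m].min(),x[m].max(),"z",W[m][:,2].min(),W[m][:,2].max());
        for lo in np.arange(-.14,-.04,.015):
            q=m&(x>=lo)&(x<lo+.015)
            if q.any():print(round(lo,3),"y mid",((y[q].min()+y[q].max())/2).round(4),np.median(y[q]).round(4),"z",W[q][:,2].min().round(4),W[q][:,2].max().round(4))
E
```

```text
clock: 15.0
position: [0.3425, 0.3275, 0.0559]
ee_rot: [-0.277, 0.651, 0.274, 0.651]
ft_force: [-0.0, 0.6, -2.4]
grip_width: 0.223
[-0.04444439  0.58713359 -2.35191376] [ 0.16  0.44 -1.16  1.99  0.47  1.02 -0.43]
[0.34279844 0.32811295] ([array([-0.5, -0.1,  0.2]), array([179.5,   0.3,   0.2])], array([14.4,  0.3,  0.7]))
side 141 x -0.12089376654230459 -0.05698576807321044 z 0.04915600006920695 0.07102776038285008
-0.125 y mid -0.0021 -0.0052 z 0.0544 0.071
-0.11 y mid -0.0022 -0.0041 z 0.0528 0.0678
-0.095 y mid -0.0024 -0.0036 z 0.0513 0.0641
-0.08 y mid -0.0027 -0.0031 z 0.0496 0.0582
-0.065 y mid -0.0022 -0.0028 z 0.0492 0.0542
```

View pics/side8.png

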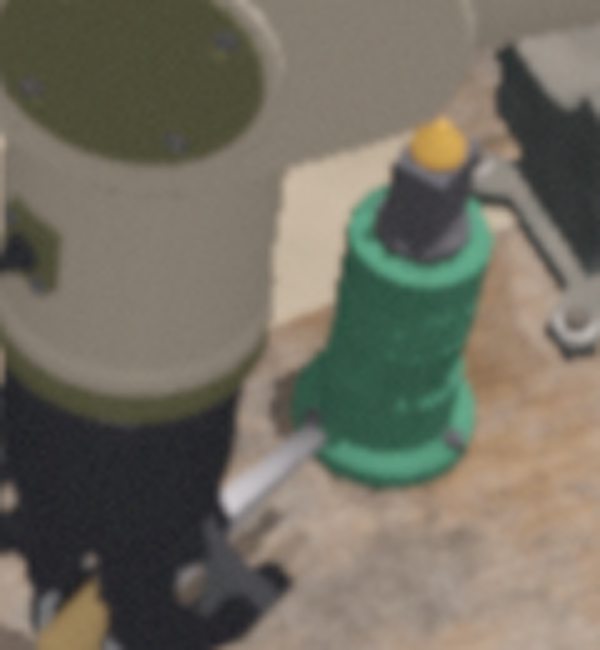

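View pics/top8.png

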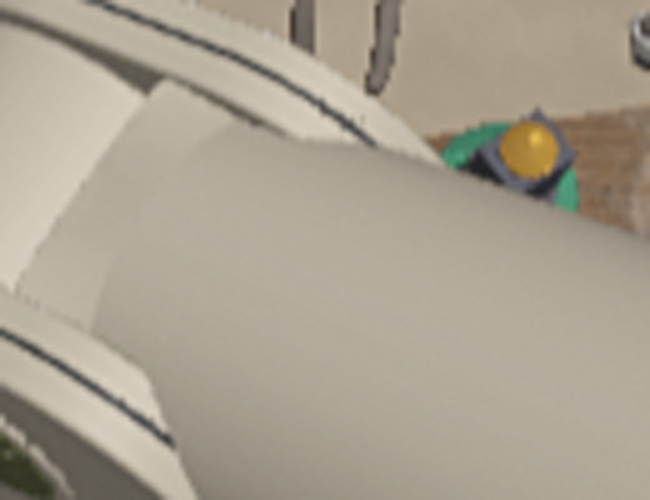

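```bash
python3 - <<'E'
from h import *
c=np.array([.4845,.1927]);d=np.array([np.cos(np.radians(-43.7)),np.sin(np.radians(-43.7))]);e=np.array([-d[1],d[0]])
def an(W,n):
    x=(W[...,:2]-c)@d;y=(W[...,:2]-c)@e;z=W[...,2]
    m=(x>-.15)&(x<-.045)&(abs(y)<.02)&(z>.035)&(z<.09)
    r=[]
    for lo in np.arange(-.15,-.045,.006):
        q=m&(x>=lo)&(x<lo+.006)
        if q.sum()>3:r.append((lo+.003,z[q].min(),z[q].max(),y[q].min(),y[q].max(),q.sum()))
    r=np.array(r)
    if len(r)>4:
        print(n,(r*1000).round(1));print("slopes deg lo/hi",np.degrees(np.arctan(np.polyfit(r[:,0],r[:,1],1)[0])),np.degrees(np.arctan(np.polyfit(r[:,0],r[:,2],1)[0])))
an(np.load("W8side.npy"),"side")
k,W=cloud("wrist");an(W,"wrist");cv2.imwrite("pics/w9.png",k["pixels"][:,:,::-1])
E
```

```text
side [[-1.47e+02  5.71e+01  6.06e+01 -5.40e+00 -4.60e+00  4.00e+03]
 [-1.17e+02  5.51e+01  7.10e+01 -6.00e+00 -2.20e+00  1.10e+04]
 [-1.11e+02  5.44e+01  6.78e+01 -6.20e+00  2.30e+00  1.90e+04]
 [-1.05e+02  5.33e+01  6.66e+01 -6.60e+00  1.50e+00  1.40e+04]
 [-9.90e+01  5.45e+01  6.52e+01 -6.70e+00  1.10e+00  1.80e+04]
 [-9.30e+01  5.13e+01  6.41e+01 -7.20e+00  2.40e+00  1.50e+04]
 [-8.70e+01  5.18e+01  6.06e+01 -6.20e+00  8.00e-01  1.10e+04]
 [-8.10e+01  5.20e+01  5.94e+01 -5.80e+00  1.90e+00  1.30e+04]
 [-7.50e+01  5.39e+01  5.82e+01 -6.50e+00  1.50e+00  1.10e+04]
 [-6.90e+01  4.96e+01  5.79e+01 -7.10e+00  1.00e+00  1.20e+04]
 [-6.30e+01  4.92e+01  5.42e+01 -6.60e+00  2.10e+00  1.40e+04]]
slopes deg lo/hi -4.9531302131791834 -7.237250785187922
```

View pics/w9.png

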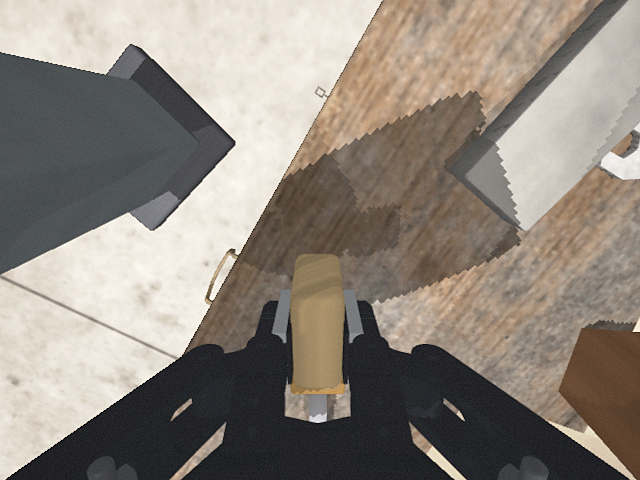

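```bash
python3 - <<'E'
from h import *
c=np.array([.4845,.1927]);d=np.array([np.cos(np.radians(-43.7)),np.sin(np.radians(-43.7))]);e=np.array([-d[1],d[0]])
k,W=cloud("wrist")
x=(W[...,:2]-c)@d;y=(W[...,:2]-c)@e;z=W[...,2]
m=(abs(x+.194)<.018)&(abs(y)<.008)&(z>.07)&(z<.1)
A=np.c_[x[m],y[m],np.ones(m.sum())];s=np.linalg.lstsq(A,z[m],rcond=None)[0];print(m.sum(),np.degrees(np.arctan(s[:2])),"z at -.194",s[0]*-.194+s[2])
m=(abs(x+.194)<.04)&(abs(y)<.015)&(z>.07)&(z<.1);(cc,ss,a)=cv2.minAreaRect(np.c_[x[m],y[m]].astype(np.float32)*1000);print(cc,ss,a)
print(readout.get_obs()["position"],toolmat()[0].round(3))
E
```

```text
3025 [-5.12529847 -2.31887173] z at -.194 0.08820594975518928
(-187.7984619140625, -0.040228843688964844) (29.99123764038086, 67.47821807861328) 89.86581420898438
[0.3425652  0.32759041 0.0559353 ] [[ 0.001 -0.718  0.696]
 [-0.003  0.696  0.718]
 [-1.    -0.003 -0.002]]
```

```bash
python3 -m inch '[[[0,0,-4.8],[0,0,0.7],1],[[0,0,-4.8],[0,0,0.7],1],[[0,0,-4.8],[0,0,0.7],1]]' 110; cat > lev.py <<'E'
from h import *
c=np.array([.4845,.1927]);d=np.array([np.cos(np.radians(-43.7)),np.sin(np.radians(-43.7))]);e=np.array([-d[1],d[0]])
def lev():
    k,W=cloud("wrist");p=(readout.get_obs()["position"][:2]-c)@d;yp=(readout.get_obs()["position"][:2]-c)@e
    x=(W[...,:2]-c)@d;y=(W[...,:2]-c)@e;z=W[...,2]
    m=(abs(x-p)<.018)&(abs(y-yp)<.008)&(z>.06)&(z<.1)
    A=np.c_[x[m],y[m],np.ones(m.sum())];s=np.linalg.lstsq(A,z[m],rcond=None)[0];print("pitch,roll",np.degrees(np.arctan(s[:2])).round(2),"handle top z",(s[0]*p+s[2]).round(4),"tcp along",p.round(4),"lat",yp.round(4))
    M=toolmat()[0];print("jaw az",np.degrees(np.arctan2(M[1,2],M[0,2])).round(2),"need 46.3; F",readout.get_obs()["ft_force"].round(1))
    m=(abs(x-p)<.03)&(abs(y-yp)<.015)&(z>.06)&(z<.1)
    return W
if __name__=="__main__":
    lev()
    k,W=cloud("side");x=(W[...,:2]-c)@d;y=(W[...,:2]-c)@e;z=W[...,2]
    m=(x>-.12)&(x<-.03)&(abs(y)<.02)&(z>.035)&(z<.09)
    for lo in np.arange(-.12,-.03,.01):
        q=m&(x>=lo)&(x<lo+.01)
        if q.sum()>3:print((np.array([lo+.005,z[q].min(),z[q].max(),y[q].min(),y[q].max()])*1000).round(1))
E
python3 lev.py
```

```text
clock: 15.58
position: [0.343, 0.3281, 0.0559]
ee_rot: [-0.304, 0.639, 0.247, 0.662]
ft_force: [1.2, -0.2, -2.4]
grip_width: 0.221
pitch,roll [-0.61 -1.08] handle top z 0.0881 tcp along -0.1954 lat 0.0001
jaw az 45.86 need 46.3; F [ 0.5  0.8 -2.3]
[-115.    58.6   76.4   -6.     2.7]
[-105.    58.2   74.3   -5.6    2.7]
[-95.   55.4  72.3  -5.7   3.4]
[-85.   60.9  72.7  -5.5   2.4]
[-75.   56.4  69.5  -5.9   3. ]
[-65.   59.9  66.5  -5.8   2.3]
[-55.   57.6  63.7  -5.7   1.6]
```

```bash
cat > dl.py <<'E'
from lev import *
import sys
def go(f,l,u):
    M,_=toolmat();w=np.r_[f*d+l*e,u];return (M.T@w).round(1)
for a in sys.argv[1:]:
    print(a,go(*map(float,a.split(","))))
E
python3 dl.py 0,0.7,-16.8 20,0.7,-16.8 100,0,0
```

```text
0,0.7,-16.8 [16.7  1.4  0.7]
20,0.7,-16.8 [ 18.5 -18.5   0.9]
100,0,0 [  8.6 -99.6   0.8]
```

```bash
python3 -m inch '[[[0,0,0],[8,0.7,0.7],1],[[0,0,0],[16.7,1.4,0.7],1],[[0,0,0],[16.7,1.4,0.7],1],[[0,0,0],[18,-13,0.8],1],[[0,0,0],[18,-13,0.8],1]]'; sed -i 's/x<-.03)/x<-.028)/;s/z>.06)/z>.05)/g' lev.py; python3 lev.py; python3 - <<'E'
from h import *
k=camera("side");b=(330,200,450,330);cv2.imwrite("pics/side10.png",cv2.resize(k["pixels"][b[1]:b[3],b[0]:b[2],::-1],None,fx=5,fy=5,interpolation=cv2.INTER_CUBIC))
E
```

```text
clock: 16.3
position: [0.3556, 0.317, 0.0391]
ee_rot: [-0.303, 0.64, 0.246, 0.662]
ft_force: [-0.0, 0.6, -2.3]
grip_width: 0.22
pitch,roll [-0.57 -1.27] handle top z 0.0713 tcp along -0.1798 lat 0.0008
jaw az 45.74 need 46.3; F [-0.2 -0.1 -1.3]
[-115.    42.4   63.    -4.9    1.9]
[-105.    40.8   60.4   -6.2    4.2]
[-95.   41.2  58.4  -5.4   5.1]
[-85.   45.3  58.   -5.1   3.9]
[-75.   41.9  54.5  -5.2   4.1]
[-65.   39.6  54.9  -5.8   3.2]
[-55.   40.6  50.8  -5.8   4. ]
[-45.   39.7  49.   -5.4   3.4]
```

View pics/side10.png

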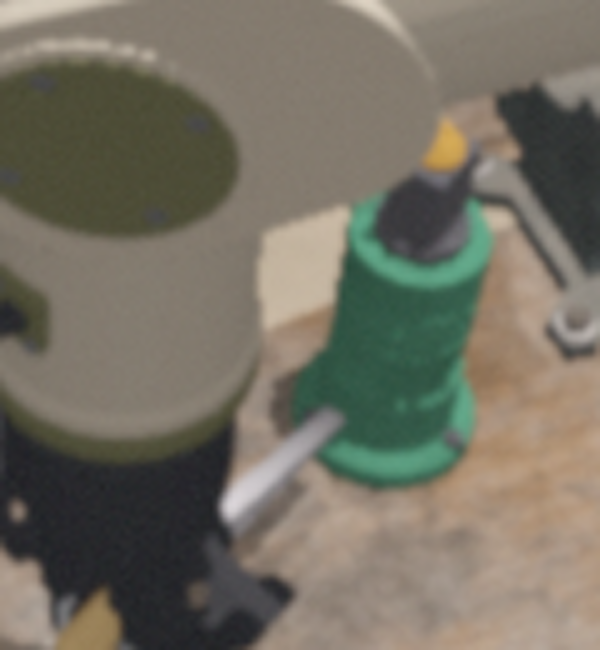

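```bash
python3 -m inch '[[[0.4,0,-0.5],[-1,0,0],1],[[-0.4,0,-0.5],[-0.7,-4,0],1],[[-0.4,0,-0.5],[0.5,-12,0.1],1],[[-0.4,0,-0.5],[1.2,-20,0.2],1],[[-0.4,0,-0.5],[1.2,-20,0.2],1]]'; python3 lev.py;python3 - <<'E'
from h import *
k=camera("side");b=(330,200,450,330);cv2.imwrite("pics/side11.png",cv2.resize(k["pixels"][b[1]:b[3],b[0]:b[2],::-1],None,fx=5,fy=5,interpolation=cv2.INTER_CUBIC))
E
```

```text
clock: 17.08
position: [0.3697, 0.3035, 0.0396]
ee_rot: [-0.308, 0.638, 0.245, 0.662]
ft_force: [0.3, -0.2, -2.1]
grip_width: 0.216
pitch,roll [-0.26 -1.09] handle top z 0.0719 tcp along -0.1602 lat 0.0008
jaw az 46.15 need 46.3; F [-0.1 -0.  -1.2]
[-95.   51.1  61.9  -3.6   1.2]
[-85.   41.8  62.1  -5.    3. ]
[-75.   44.8  59.8  -4.9   4.1]
[-65.   43.7  58.4  -4.4   4.4]
[-55.   41.1  57.5  -5.1   4.3]
[-45.   42.5  54.1  -4.9   4.3]
[-35.   44.8  52.5  -3.9   3.1]
```

View pics/side11.png

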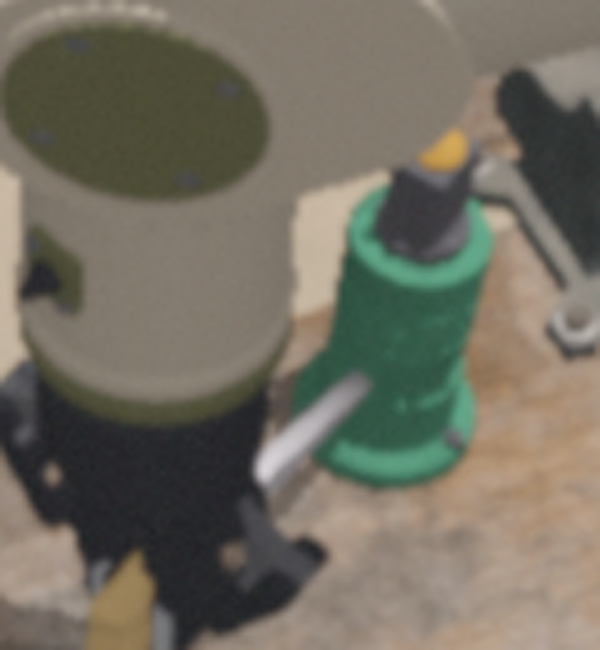

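```bash
python3 dl.py 20,0,0 10,0,0 0,0,-2; python3 -m inch '[[[0,0,0],[0.5,-6,0],1],[[0,0,0],[1,-12,0.1],1],[[0,0,0],[1.8,-20,0.1],1],[[0,0,0],[1.8,-20,0.1],1]]'; python3 dl.py 10,0,0
```

```text
20,0,0 [  1.9 -19.9   0. ]
10,0,0 [  0.9 -10.    0. ]
0,0,-2 [2.  0.2 0. ]
clock: 17.73
position: [0.3838, 0.2898, 0.0395]
ee_rot: [-0.308, 0.638, 0.246, 0.662]
ft_force: [-0.6, 0.1, -4.4]
grip_width: 0.221
10,0,0 [  0.9 -10.    0. ]
```

```bash
python3 -m inch '[[[0,0,0],[0.5,0,0],1],[[0,0,0],[1,0.1,0],1],[[0,0,0],[1,0.1,0],1]]'; python3 lev.py | head -2;  python3 -m inch '[[[0,0,0],[0.5,0,0],1],[[0,0,0],[1,0.1,0],1],[[0,0,0],[1,0.1,0],1]]'; python3 lev.py|head -2
```

```text
clock: 18.1
position: [0.3838, 0.29, 0.0386]
ee_rot: [-0.308, 0.638, 0.246, 0.662]
ft_force: [-0.4, 0.4, -2.8]
grip_width: 0.22
pitch,roll [-0.17 -1.19] handle top z 0.0708 tcp along -0.14 lat 0.0007
jaw az 46.14 need 46.3; F [-0.2 -0.3 -2.4]
clock: 18.58
position: [0.3838, 0.2899, 0.0375]
ee_rot: [-0.308, 0.638, 0.246, 0.662]
ft_force: [0.5, -0.1, -2.1]
grip_width: 0.218
pitch,roll [-0.25 -1.16] handle top z 0.0698 tcp along -0.14 lat 0.0007
jaw az 46.14 need 46.3; F [ 0.   0.2 -2.4]
```

```bash
python3 -m inch '[[[0,0,0],[0.5,-5,0],1],[[0,0,0],[0.9,-10,0],1],[[0,0,0],[0.9,-10,0],1]]'; python3 -m inch '[[[0,0,0],[0.2,-3,0],1],[[0,0,0],[0.5,-6,0],1],[[0,0,0],[0.5,-6,0],1]]'; python3 lev.py|head -2
```

```text
clock: 19.05
position: [0.3912, 0.2825, 0.0374]
ee_rot: [-0.308, 0.638, 0.245, 0.662]
ft_force: [0.4, -0.3, -5.2]
grip_width: 0.217
clock: 19.42
position: [0.3954, 0.2781, 0.0372]
ee_rot: [-0.307, 0.638, 0.245, 0.662]
ft_force: [-0.7, 0.6, -7.6]
grip_width: 0.221
pitch,roll [-0.67 -1.14] handle top z 0.0694 tcp along -0.1235 lat 0.0002
jaw az 46.08 need 46.3; F [-0.9  0.9 -7.9]
```

```bash
python3 -m inch '[[[0,0,0],[0.4,0,0],1],[[0,0,0],[0.7,-2,0],1],[[0,0,0],[0.8,-4,0],1],[[0,0,0],[0.8,-4,0],1]]'; cat > gap.py <<'E'
from lev import *
for n in("side","top"):
    k,W=cloud(n);r=np.hypot(W[...,0]-c[0],W[...,1]-c[1]);z=W[...,2]
    m=(r<.016)&(z>.145)
    q=m&(z<.17)
    h=np.histogram(z[q],bins=np.arange(.146,.17,.001))[0]
    j=h.argmax();s=q&(abs(z-(.1465+.001*j))<.0025)
    rim=(r>.019)&(r<.026)&(abs(z-.112)<.008)
    g=W[s]
    print(n,"griptop z",np.median(z[s]).round(4),s.sum(),"mx",z[m&(z<.2)].max().round(4) if m.any() else 0,"xy",np.median(g[:,:2],0).round(4),"rim",np.median(z[rim]).round(4))
E
python3 gap.py; python3 lev.py|head -2
```

```text
clock: 20.02
position: [0.3976, 0.2764, 0.037]
ee_rot: [-0.307, 0.638, 0.246, 0.662]
ft_force: [-4.9, 4.2, -4.4]
grip_width: 0.219
side griptop z 0.1535 60 mx 0.1693 xy [0.478  0.1949] rim 0.1111
top griptop z nan 0 mx 0 xy [nan nan] rim nan
pitch,roll [-0.69 -1.19] handle top z 0.0692 tcp along -0.1206 lat 0.0005
jaw az 46.15 need 46.3; F [-5.5  5.1 -5. ]
  return _methods._mean(a, axis=axis, dtype=dtype,
  ret = ret.dtype.type(ret / rcount)
  ret = um.true_divide(
```

```bash
python3 -m inch '[[[0,0,0],[0.2,-2,0],1],[[0,0,0],[0.4,-4,0],1],[[0,0,0],[0.6,-6,0],1],[[0,0,0],[0.6,-6,0],1]]'; python3 gap.py 2>&1|grep side; python3 lev.py|head -2
```

```text
clock: 20.72
position: [0.4014, 0.2733, 0.0371]
ee_rot: [-0.307, 0.638, 0.247, 0.662]
ft_force: [-4.8, 5.1, -5.7]
grip_width: 0.218
side griptop z 0.1557 58 mx 0.1707 xy [0.4787 0.1964] rim 0.1111
pitch,roll [-0.69 -1.23] handle top z 0.0693 tcp along -0.1158 lat 0.0008
jaw az 46.22 need 46.3; F [-4.6  4.2 -6.3]
```

```bash
python3 -m inch '[[[0,0,0],[0.3,-3,0],1],[[0,0,0],[0.6,-6,0],1],[[0,0,0],[0.9,-9,0],1],[[0,0,0],[1.1,-12,0],1],[[0,0,0],[1.1,-12,0],1]]'; python3 gap.py 2>&1|grep side; python3 lev.py|head -2
```

```text
clock: 21.55
position: [0.41, 0.2651, 0.0371]
ee_rot: [-0.307, 0.638, 0.248, 0.662]
ft_force: [-1.7, 2.1, -6.7]
grip_width: 0.219
side griptop z 0.157 60 mx 0.1731 xy [0.4769 0.1943] rim 0.1111
pitch,roll [-0.74 -1.2 ] handle top z 0.0694 tcp along -0.1039 lat 0.0009
jaw az 46.24 need 46.3; F [-1.5  2.3 -6.5]
```

```bash
python3 -m inch '[[[0,0,0],[0.3,-3,0],1],[[0,0,0],[0.6,-6,0],1],[[0,0,0],[0.9,-9,0],1],[[0,0,0],[1.1,-12,0],1],[[0,0,0],[1.1,-12,0],1]]'; python3 gap.py 2>&1|grep side; python3 lev.py|head -2; python3 - <<'E'
from h import *
k=camera("side");b=(330,180,470,330);cv2.imwrite("pics/side12.png",cv2.resize(k["pixels"][b[1]:b[3],b[0]:b[2],::-1],None,fx=4,fy=4,interpolation=cv2.INTER_CUBIC))
E
```

```text
clock: 22.38
position: [0.4192, 0.2561, 0.037]
ee_rot: [-0.307, 0.638, 0.247, 0.662]
ft_force: [-0.2, 1.3, -7.0]
grip_width: 0.223
side griptop z 0.1602 32 mx 0.1763 xy [0.4752 0.1921] rim 0.1114
pitch,roll [-0.66 -1.12] handle top z 0.0693 tcp along -0.0912 lat 0.0007
jaw az 46.2 need 46.3; F [-1.1  0.  -6.1]
```

View pics/side12.png

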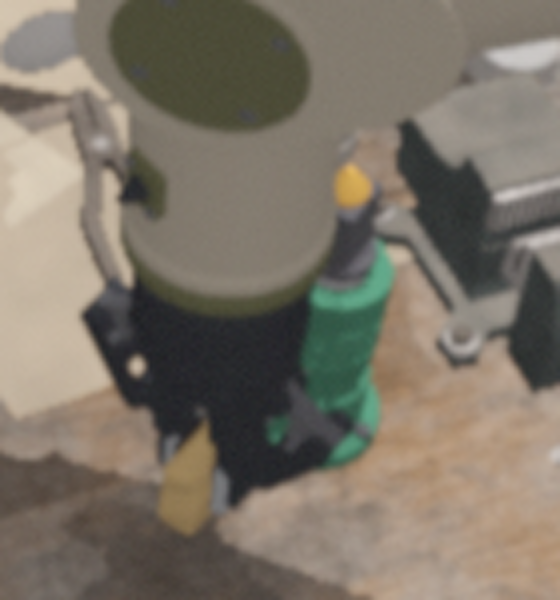

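```bash
python3 -m inch '[[[0,0,0],[0.3,-3,0],1],[[0,0,0],[0.6,-6,0],1],[[0,0,0],[0.6,-7,0],1],[[0,0,0],[0.6,-7,0],1]]'; python3 gap.py 2>&1|grep side; python3 lev.py|head -2; python3 - <<'E'
from h import *
k=camera("wrist");cv2.imwrite("pics/w13.png",k["pixels"][:,:,::-1])
E
```

```text
clock: 23.12
position: [0.4241, 0.2514, 0.0371]
ee_rot: [-0.307, 0.638, 0.247, 0.662]
ft_force: [-1.4, 0.5, -8.2]
grip_width: 0.215
side griptop z 0.1626 29 mx 0.1762 xy [0.4794 0.1887] rim 0.111
pitch,roll [-0.72 -1.3 ] handle top z 0.0693 tcp along -0.0842 lat 0.0007
jaw az 46.2 need 46.3; F [-1.6  1.5 -7.7]
```

View pics/w13.png

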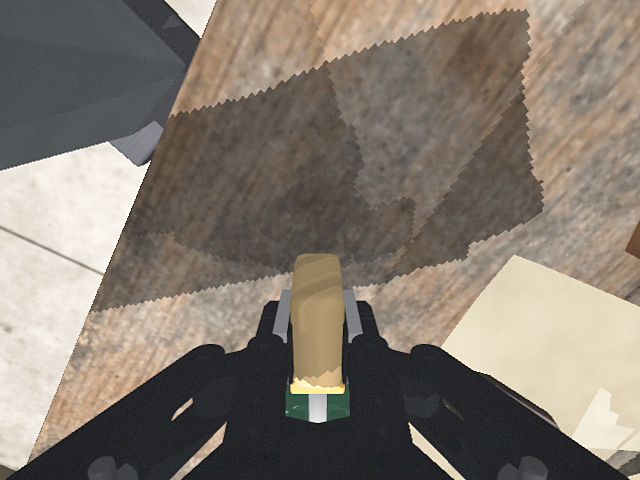

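```bash
python3 -m inch '[[[0,0,0],[0.3,-2,0],1],[[0,0,0],[0.6,-4,0],1],[[0,0,0],[0.6,-4,0],1]]';  python3 gap.py 2>&1|grep side
```

```text
clock: 23.75
position: [0.4273, 0.2485, 0.037]
ee_rot: [-0.307, 0.638, 0.247, 0.662]
ft_force: [-1.6, 1.1, -5.7]
grip_width: 0.217
side griptop z 0.1693 14 mx 0.1771 xy [0.4794 0.1912] rim 0.1111
```

```bash
python3 dl.py 0,0,70; python3 -m inch '[[[0,0,0],[0,0,0],0.9],[[0,0,0],[0,0,0],0.7],[[0,0,0],[0,0,0],0.4],[[0,0,0],[0,0,0],0],[[0,0,0],[0,0,0],0]]'; python3 gap.py 2>&1|grep side;python3 lev.py|head -1
```

```text
0,0,70 [-69.7  -6.4  -0.1]
clock: 24.48
position: [0.4275, 0.2485, 0.0371]
ee_rot: [-0.307, 0.637, 0.247, 0.662]
ft_force: [1.0, -0.6, -1.1]
grip_width: 0.92
side griptop z 0.1652 25 mx 0.1785 xy [0.4792 0.1898] rim 0.1112
pitch,roll [-0.5  -1.24] handle top z 0.0688 tcp along -0.0798 lat 0.0009
```

```bash
python3 dl.py 0,0,70 -60,90,150; python3 -m inch '[[[0,0,0],[0,0,0],0],[[0,0,0],[-30,-2.7,0],0],[[0,0,0],[-70,-6.4,0],0],[[0,0,0],[-110,-6,0],0],[[0,0,4],[-150,46,90],0],[[0,0,4],[-150,46,90],0],[[0,0,4],[-150,46,90],0],[[0,0,4],[-150,46,90],0]]'; python3 gap.py; python3 - <<'E'
from h import *
for n,b in(("side",(340,180,480,320)),("top",(340,220,480,350))):
    k=camera(n);cv2.imwrite(f"pics/{n}14.png",cv2.resize(k["pixels"][b[1]:b[3],b[0]:b[2],::-1],None,fx=4,fy=4,interpolation=cv2.INTER_CUBIC))
E
```

```text
0,0,70 [-69.7  -6.5  -0.1]
-60,90,150 [-155.1   46.1   89.6]
clock: 25.68
position: [0.4465, 0.3547, 0.1814]
ee_rot: [-0.285, 0.648, 0.27, 0.652]
ft_force: [0.1, -0.9, -0.4]
grip_width: 1.0
side griptop z 0.1632 62 mx 0.1784 xy [0.4784 0.1957] rim 0.1111
top griptop z 0.1528 12 mx 0.1631 xy [0.4736 0.2014] rim 0.1106
```

View pics/side14.png

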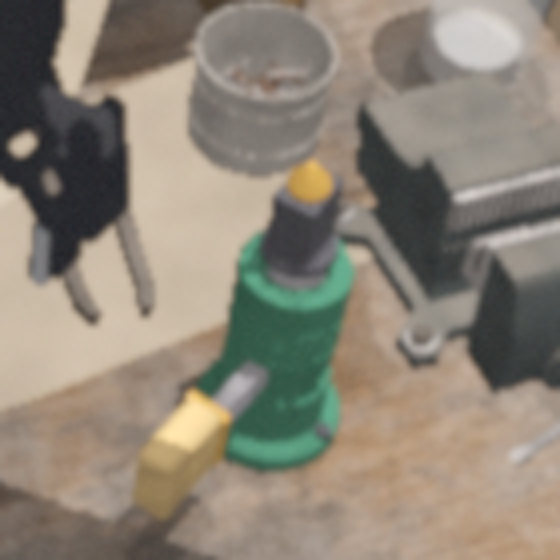

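View pics/top14.png

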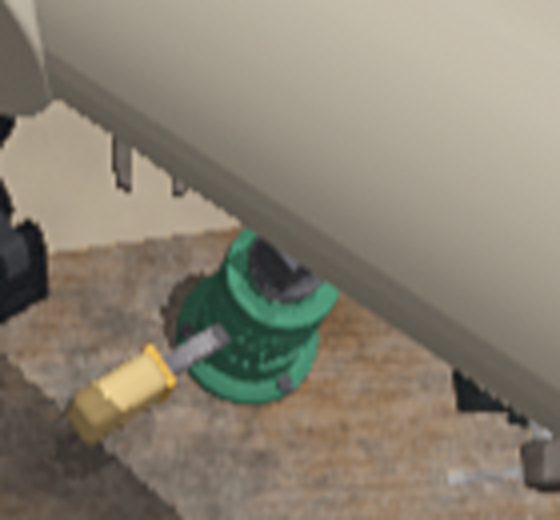

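```bash
python3 - <<'E'
from lev import *
def meas(W,tag):
    r=np.hypot(W[...,0]-c[0],W[...,1]-c[1]);z=W[...,2]
    m=(r<.02)&(z>.14);zz=np.sort(z[m])[::-1]
    # brass top 8 pts; collar top ring: r 13..18, above rim
    col=(r>.0145)&(r<.0185)&(z>.113)&(z<.135)
    h=np.histogram(z[m],bins=np.arange(.145,.182,.0015))
    rim=(r>.020)&(r<.026)&(abs(z-.112)<.005)
    print(tag,"top8",zz[:8].round(4),"hist",h[0],"rim",np.median(z[rim]).round(4),"colhist",np.histogram(z[col],bins=np.arange(.113,.135,.0015))[0])
    for lo in np.arange(.126,.17,.006):
        q=(r<.025)&(z>=lo)&(z<lo+.006)
        if q.sum()>4:print("   ",round(lo,3),W[q][:,:2].mean(0).round(4),end=" ")
    print()
meas(np.load("W6side.npy"),"home")
k,W=cloud("side");meas(W,"now");np.save("W14side.npy",W)
k,W=cloud("wrist");meas(W,"wrist");cv2.imwrite("pics/w14.png",k["pixels"][:,:,::-1])
E
```

```text
home top8 [0.5903 0.5901 0.59   0.5897 0.5896 0.5896 0.5896 0.5895] hist [ 8  8  8 18 19 28 22 10 11 13 12 15  9  8  3  0  2  0  0  0  0  0  0  0] rim 0.1117 colhist [10 16 18 13  6  9  1  5  7  2  4  4  3  4]
    0.126 [0.476  0.1964]     0.132 [0.4754 0.1946]     0.138 [0.4745 0.1965]     0.144 [0.4749 0.1948]     0.15 [0.4789 0.1944]     0.156 [0.481  0.1934]     0.162 [0.4824 0.1924] 
now top8 [0.1784 0.1768 0.1768 0.1766 0.1765 0.1758 0.1757 0.1757] hist [11 13 12  8  8  8 10 12 13 11 13 23 27 10 16 13  8 13 13  3  6  4  1  0] rim 0.1115 colhist [ 4  0  1  0  2  6 11  7 26 17  7  4  4  4]
    0.126 [0.4751 0.1925]     0.132 [0.4753 0.196 ]     0.138 [0.4766 0.1975]     0.144 [0.4749 0.1963]     0.15 [0.4755 0.1946]     0.156 [0.4781 0.1976]     0.162 [0.4789 0.195 ]     0.168 [0.4814 0.1946] 
wrist top8 [] hist [0 0 0 0 0 0 0 0 0 0 0 0 0 0 0 0 0 0 0 0 0 0 0 0] rim 0.1115 colhist [ 0  0  0  0  2 21 23 22 27  6  0  0  0  0]
    0.126 [0.4908 0.2092]
```

View pics/w14.png

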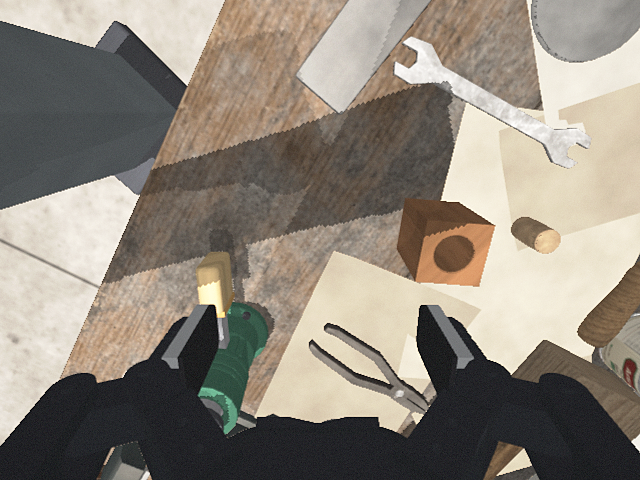

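```bash
python3 - <<'E'
from h import *
t=np.radians(25)
x=[np.sin(t),0,-np.cos(t)]
print(plan([.38,.2,.23],x,[0,1,0]))
E
```

```text
([array([-43. , -10.2, -22.6]), array([133.9, -28.1,  12.7])], array([ -46.4,  -59.4, -157.7]))
```

```bash
python3 -m inch '[[[0,0,0],[-46,0,-30],0],[[-10,0,0],[-46,-30,-90],0],[[-43,-10,-23],[-46,-59,-158],0],[[-43,-10,-23],[-46,-59,-158],0],[[-43,-10,-23],[-46,-59,-158],0],[[-43,-10,-23],[-46,-59,-158],0],[[-43,-10,-23],[-46,-59,-158],0],[[-43,-10,-23],[-46,-59,-158],0],[[-43,-10,-23],[-46,-59,-158],0]]'; python3 - <<'E'
from lev import *
k,W=cloud("wrist");I=k["pixels"][:,:,::-1];cv2.imwrite("pics/w15.png",I);np.save("W15.npy",W)
r=np.hypot(W[...,0]-c[0],W[...,1]-c[1]);z=W[...,2]
rim=(r>.02)&(r<.026)&(abs(z-.112)<.004);print("rim",np.median(z[rim]))
m=(r<.022)&(z>.114)&(z<.19)
for lo in np.arange(.114,.182,.002):
    q=m&(z>=lo)&(z<lo+.002)
    if q.sum()>3:print(round(lo,3),q.sum(),"mean",W[q][:,:2].mean(0).round(4),"r min/max",r[q].min().round(4),r[q].max().round(4))
v,u=np.where((r<.045)&(z>.005)&(z<.19));b=(u.min()-3,max(v.min()-3,0),u.max()+3,v.max()+3)
cv2.imwrite("pics/w15s.png",cv2.resize(cv2.flip(I[b[1]:b[3],b[0]:b[2]].copy(),-1),None,fx=4,fy=4,interpolation=cv2.INTER_CUBIC));print(b)
E
```

```text
clock: 27.1
position: [0.3784, 0.2004, 0.2291]
ee_rot: [0.6, -0.379, -0.377, -0.595]
ft_force: [-0.4, 0.1, 1.1]
grip_width: 0.998
rim 0.11171256300040003
0.114 35 mean [0.4742 0.1922] r min/max 0.0103 0.013
0.116 8 mean [0.4727 0.1926] r min/max 0.0116 0.0131
0.12 18 mean [0.4709 0.1957] r min/max 0.0156 0.0179
0.122 67 mean [0.4708 0.1933] r min/max 0.0161 0.0185
0.124 75 mean [0.4714 0.1942] r min/max 0.0153 0.0183
0.126 225 mean [0.4747 0.1901] r min/max 0.0095 0.0185
0.128 62 mean [0.4759 0.1938] r min/max 0.0096 0.0176
0.13 69 mean [0.476 0.193] r min/max 0.01 0.0177
0.132 71 mean [0.476  0.1938] r min/max 0.0095 0.0176
0.134 70 mean [0.4759 0.1937] r min/max 0.0099 0.0176
0.136 76 mean [0.4757 0.193 ] r min/max 0.0091 0.0176
0.138 67 mean [0.4759 0.1942] r min/max 0.01 0.0177
0.14 78 mean [0.4755 0.1936] r min/max 0.0091 0.0176
0.142 68 mean [0.4759 0.1941] r min/max 0.0097 0.0176
0.144 82 mean [0.4759 0.1939] r min/max 0.0095 0.0183
0.146 77 mean [0.476  0.1939] r min/max 0.0089 0.0183
0.148 73 mean [0.4758 0.1939] r min/max 0.0091 0.0181
0.15 79 mean [0.4758 0.1953] r min/max 0.0095 0.0182
0.152 72 mean [0.4756 0.1939] r min/max 0.0094 0.0182
0.154 85 mean [0.4757 0.1946] r min/max 0.0089 0.0182
0.156 79 mean [0.4759 0.1928] r min/max 0.0089 0.0182
0.158 86 mean [0.4758 0.195 ] r min/max 0.0092 0.0184
0.16 98 mean [0.4763 0.1952] r min/max 0.0087 0.0186
0.162 221 mean [0.4788 0.1942] r min/max 0.0076 0.0181
0.164 56 mean [0.4773 0.1946] r min/max 0.0076 0.0115
0.166 74 mean [0.4781 0.1943] r min/max 0.0068 0.0116
0.168 83 mean [0.4795 0.1944] r min/max 0.0049 0.0113
0.17 72 mean [0.4804 0.1948] r min/max 0.0031 0.0094
0.172 53 mean [0.4818 0.1946] r min/max 0.0018 0.0071
0.174 38 mean [0.4829 0.1942] r min/max 0.0011 0.0056
0.176 23 mean [0.484  0.1945] r min/max 0.0003 0.0042
(np.int64(277), np.int64(167), np.int64(348), np.int64(335))
```

View pics/w15s.png

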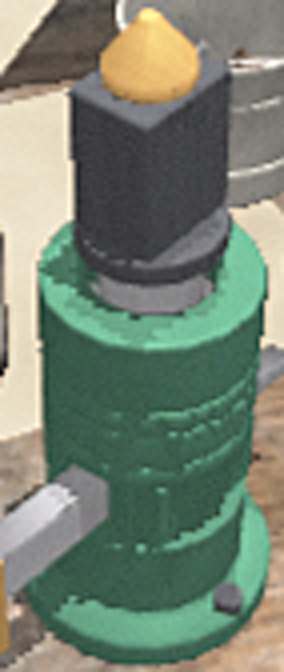

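The side of the socket is now in clear view. The collar's underside is at about z 0.1203 and the rim at 0.1117, a gap of about 8.5 mm. The countersink stands plumb, and the key runs through the slot with its tip out the far side. The robot is clear of everything, so I'm handing in.

```bash
python3 - <<'E'
from workcell import manip
print(manip.hand_in())
E
```

```text
the job is handed in; nothing more can be done
None
```

The countersink has been fitted, driven loose again and handed in, standing upright in the socket on the drift key. The robot's clock read about 27 s, against the 72 s allowed.

- **Fit:** The wrist camera could see the driver's slot down the bore, so I turned the tang to match it before lowering. It dropped in with no searching twist. I then pressed it home to the hard stop, where the push was about 18–23 N including the tool's own weight. After I let go, the grip block's top was at 0.154 m, which is where it should be when fully home.
- **Key:** It drooped about 5° in the grip at first, so I levelled it before putting it in the slot. Driving it took about 7 N at most along the slot. I then released it and left it in place.
- **Last checks:** From the wrist view the gap under the collar is about 8.5 mm; the side and other wrist readings put it between 7.5 and 9 mm. The countersink shows no measurable tilt, the key's tip sticks out the far side of the slot, and the gripper is clear of everything.
- **Limits of the checks:** The side camera's depth readings were noisy while the arm was in the way, and I didn't rely on those. I saw nothing else on the bench disturbed, but did not measure those things again.

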